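Clamp the bearing block in the ratchet vise

TASK

Stand the aluminium bearing block on the bed of the ratchet vise, midway along the jaws, with its 40 mm width between them, let go of it, then swing the ratchet lever back and forth to close the jaw notch by notch until the block is firmly held; stop as soon as the lever turns firm, for forcing it further would mark the block. Leave the block clamped, swing the lever back to its rest stop and let go. Do not push the oil bottle, the V-block or the cup out of the way.

Things in the scene. Friction and masses are not known exactly. Their poses are not given: they have to be found in the camera images.
- vise: Green iron bench vise, fixed to the bench, clamping along its y. Origin on the bench under the vertical axis of its ratchet wheel; turned only about z. Its bed is a slab 120 mm wide (x), from y -200 to +60 mm, flat top 30 mm above the bench; two feet reach x +-80 mm at y -70 to -130, 18 mm high. Fixed jaw at the -y end; the lever is on the -x side.
- bed_middle (a point): Point on the bed's top face (30 mm above the bench) at vise x 0, y -120 mm, roughly midway between the jaws. The sprung moving jaw, 80 mm wide and 39 mm high above the bed, starts with its face somewhere from vise y -82 to -96 mm and moves only towards -y; at least 52 mm lie between the jaws at the start.
- fixed_jaw: The fixed jaw, 80 mm (x) by 20 mm (y) by 38 mm high, bolted on the bed at a distance that differs from time to time. Origin: centre of its underside, on the bed; axes parallel to those of the vise. Its clamping face is at its y = +10 mm and looks along +y to the moving jaw.
- block_center (a point): Centre of the aluminium bearing block: 56 mm (its x) by 40 mm (y) by 50 mm high (z), about 0.3 kg, a dark 22 mm bore mark and two small holes on top. Starts upright on the bench. In the vise its centre is 25 mm above the bed, its 40 mm width lies across the jaws (block x parallel to vise x) and it sticks 11 mm out above the jaws.
- wheel_top (a point): Centre of the top face of the level 78 mm steel ratchet wheel, 62 mm above the bench, on the vise's z axis, under the lever. Each notch (0.393 rad of driving swing) moves the jaw 4.7 mm towards the fixed jaw. A holding pawl keeps every full notch when the lever is swung back or let go; a swing stopped between notches falls back to the last full one.
- lever_knob (a point): Centre of the upright black knob on the ratchet lever's end: 22 mm across, 55 mm tall, fixed on the arm, whose top is at the knob's lower end. It runs in a level circle of 120 mm radius about the vise's z axis. Push while it moves: 1 to 2 N as long as the jaw runs free; once both jaws bear +3.3 N per notch; firm and right at 7 to 9 N, above 11 N marks the block. Held still between steps it reads 2 to 3 N less (right: 5 to 6.5).
- lever_arm (a joint): Swing of the ratchet lever, rad: 0 at its rest stop, 1.35 at the other stop. In the vise's frame the lever points at angle pi - 0.675 + value about +z, so the knob moves towards vise -y as it grows. Growing: driving stroke, after up to one notch of idle swing. Falling: idle return (1 N), the pawl clicking over the teeth. A full swing gives 3 notches. It stays where left.
- oil_bottle: White plastic oil bottle, 52 mm across, 150 mm tall, standing on the bench. Origin: centre of its underside.
- v_block: Steel V-block, 50 x 70 mm, 42 mm high, with an open groove. Origin: centre of its underside.
- bit_cup: Dark steel cup, 68 mm across, 85 mm tall. Origin: centre of its underside.
Not all that is in view belongs to the job. Leave any red or yellow look-alike of the part that bears block_center alone.

How it is judged:
By the outcome, as a careful person would: the job done as asked, in the order asked, and still so for the second after the job is handed in, with the robot touching nothing.
It also fails if it takes over 72 s, if anything falls off the work surface, if the arm or the gripper's body presses on something with over 40 N, if the wrist force passes 120 N, or if a joint passes its speed limit or range.

ROBOT

A 6-joint arm with a two-finger parallel gripper is mounted at the origin on the work surface. World frame = base frame: x ahead of the robot, y to its left, z up, the work surface at z = 0. Lengths are in m, angles in rad, forces in N, time in s.
With the tool pointing down it reaches from about 0.3 to 0.875 m from the base axis. Payload 6.4 kg.
Tool frame: the origin (TCP) lies midway between the tips of the shut fingers; the grasp point (between the pads) lies 19 mm behind it (pinch_z is the y of the grasp point in the tool frame, in m); y points along the fingers, x is the direction in which the jaws open and shut, and the axes are right-handed (so a half turn about y gives the same grasp; the last joint's range is limited). The gripper opens to 85 mm and grips with 20 to 120 N. Pads are 22 mm wide; open, the fingers measure 114 mm over their backs; the gripper's body (76 mm by 85 mm) begins 54 mm behind the grasp point. The pads swing forward as they close: fully open they stand 13 mm farther back than shut.
Start: joints at [1.09, 0.181, 1.607, -0, 1.354, -0.206], TCP at [0.156, 0.553, 0.231] pointing down, gripper open.
Joint ranges: [-2.99, 2.99], [-0.89, 2.07], [0.3, 2.58], [-1.14, 4.28], [0, 2.63], [-3.12, 3.12]. Speed limits (rad/s): [2.57, 2.57, 3.01, 3.14, 3.14, 3.14].

INTERFACE

Orientations are given as a unit quaternion [w, x, y, z].
In Python, from station import * gives the robot as it stands. The module is installed in compiled form; this text tells all that it offers.
- The arm moves only by the tool move_arm, never from a script. Its argument "commands" is a list that holds one entry, the list of rows, each a list of 6 numbers: the shift along the world's x, y, z in mm, then the turn, a rotation vector about the world's x, y, z in rad. A call has 1 to 12 rows; each row is the pose to reach, as a shift and turn from the pose commanded when the call began; what a row does not reach only later rows make up. A row lasts 1/10 s, in which the tool goes at most 50 mm and 8.59 degrees, less where a joint would pass 70% of its speed; a pose out of reach is approached as far as the arm can. A call with a gripper value outside its range is refused whole. "claw" is the opening, from 0 (shut) to 1 (fully open), set as the call begins (left out, the last holds). The fingers move at their own pace and stop on an object; "newtons" is the grip in N (left out, the last holds). Time passes only in rows, so rows that repeat a pose let the fingers close. It gives the time, the measured TCP pose, the force and the opening at its end, in the units of the state.
- read_state(): the state, without advancing time (a new reading comes with each control period).
- read_camera(name): name is "scene" or "top" or "wrist"; returns (picture, depth): 384x512x3 uint8, red, green, blue; 384x512 float32, m along the optical axis (not along the pixel's ray), 0 where there is no reading.
- calibration(name): a dict with "fx", "fy", "cx", "cy" (pixels), "distortion" ([k1, k2, p1, p2, k3] as OpenCV has them; the pictures are not rectified), "cam_to_world" (4x4, takes a point from camera to world coordinates); the wrist camera has in their place "mount" (4x4, takes a point from camera to tool coordinates, whose origin is the TCP and whose axes are the tool frame's). Camera axes: x right, y up, looking along -z (the intrinsics and any distortion apply to the point x, -y, -z); pixel columns grow to the right and rows downward; lengths in m; the calibration is good to about 2 mm. A picture is of the moment at which its call begins: read the wrist's pose just before it. calibration takes no time and is no camera call.
- sign_off(): hands the job in, once; it reports no verdict.
The state is a dict: "clock": time; "joint_pos": joint angles; "joint_velocities": joint speeds; "effort": joint torques, N m; "position": TCP position; "tool_rot": TCP orientation; "force": force on the tool from outside, world axes, zero at the start; "wrist_torque": the same for the moment, N m; "opening": finger opening in m.
Only numpy, scipy, OpenCV 4.12 (cv2) and the standard library are available. Lean on these libraries where they do the work, as an engineer would, in place of code of your own. Each camera call takes 0.05 s, during which the arm holds its last target.

## Working session

There is one attempt and no reset: what is moved stays moved. The work goes in short steps, Python scripts to look and compute and a tool call to move; the robot and the scene stay as the last step left them, time stands still between calls to the robot, and variables do not carry over. Pictures are saved under pics/ and viewed, and the job is handed in when it is done.

Besides the shell and the picture viewer there is one more tool, called after "Call:" as name([rows], argument=value, ...), one row to a line, values as JSON. move_arm: Moves the arm, as the interface text tells. Its arguments: {"type":"object","properties":{"commands":{"type":"array","items":{"type":"array","items":{"type":"array","items":{"type":"number"}}}},"claw":{"type":"number"},"newtons":{"type":"number"}},"required":["commands"]}

```bash
mkdir -p pics; cat > h.py <<'E'
from station import *
import numpy as np, cv2
from scipy.spatial.transform import Rotation as R
def und(c,u,v):
    K=np.array([[c['fx'],0,c['cx']],[0,c['fy'],c['cy']],[0,0,1]])
    return cv2.undistortPoints(np.array([[[u,v]]],float),K,np.array(c['distortion'],float))[0,0]
def c2w(name,st=None):
    c=calibration(name)
    if 'cam_to_world' in c: return c,np.array(c['cam_to_world'])
    T=np.eye(4);q=st['tool_rot'];T[:3,:3]=R.from_quat([q[1],q[2],q[3],q[0]]).as_matrix();T[:3,3]=st['position']
    return c,T@np.array(c['mount'])
def pz(c,M,u,v,z):
    x,y=und(c,u,v);d=M[:3,:3]@np.array([x,-y,-1]);o=M[:3,3]
    return o+d*(z-o[2])/d[2]
def pd(c,M,u,v,dep):
    x,y=und(c,u,v);return M[:3,:3]@(np.array([x,-y,-1])*dep)+M[:3,3]
def save(n,img,s=1): cv2.imwrite('pics/'+n,cv2.resize(img[...,::-1],None,fx=s,fy=s,interpolation=cv2.INTER_CUBIC))
E
python3 - <<'E'
from h import *
st=read_state();print(st)
for n in ['scene','top','wrist']:
    st=read_state();p,d=read_camera(n);save(n+'0.png',p,1.5);np.savez(n+'0.npz',p=p,d=d,pos=st['position'],q=st['tool_rot'])
    print(n,calibration(n))
E
```

```text
{'clock': 0.0, 'joint_pos': array([ 1.08970074e+00,  1.81583997e-01,  1.60799881e+00,  4.64951511e-06,
        1.35381175e+00, -2.06290561e-01]), 'joint_velocities': array([-1.25902487e-04, -9.90042127e-04,  2.68816382e-04,  8.43729900e-04,
       -5.52331888e-04, -5.68416366e-05]), 'effort': array([-4.46597214e-04, -4.44858134e+01, -3.51338947e+01, -8.55812368e-05,
        8.89572082e-03,  5.09565416e-05]), 'position': array([0.15574578, 0.55292904, 0.23036446]), 'tool_rot': array([-0.56350195,  0.56404371,  0.42622521, -0.42737843]), 'force': array([-0.8367623 , -0.03182865,  0.15770675]), 'wrist_torque': array([ 0.01710795, -0.04805261, -0.02787778]), 'opening': 0.08556941658114775}
scene {'fx': 379.3783243193244, 'fy': 379.3783243193244, 'cx': 251.83790320834993, 'cy': 188.03612266777318, 'distortion': array([-0.07864776,  0.        ,  0.        ,  0.        ,  0.        ]), 'cam_to_world': array([[-0.90896657, -0.32945586,  0.25541849,  0.7560344 ],
       [ 0.41659347, -0.74016387,  0.52783267,  0.51105631],
       [ 0.01515397,  0.58618793,  0.81003338,  0.93290556],
       [ 
[... 353 characters left out ...]
,  0.02071767, -0.01190247],
       [ 0.02564013,  0.18624517,  0.98216868,  1.22120975],
       [ 0.        ,  0.        ,  0.        ,  1.        ]])}
wrist {'fx': 337.2610589323074, 'fy': 337.2610589323074, 'cx': 253.52732836796724, 'cy': 194.90052217534148, 'distortion': array([-0.00567635,  0.        ,  0.        ,  0.        ,  0.        ]), 'mount': array([[ 9.99999648e-01,  2.87068968e-04,  7.88402234e-04,
         8.72094886e-04],
       [ 6.71149742e-04,  2.90232387e-01, -9.56955961e-01,
        -1.42989409e-01],
       [-5.03532222e-04,  9.56956153e-01,  2.90232092e-01,
         7.51080600e-02],
       [ 0.00000000e+00,  0.00000000e+00,  0.00000000e+00,
         1.00000000e+00]])}
```

View pics/scene0.png

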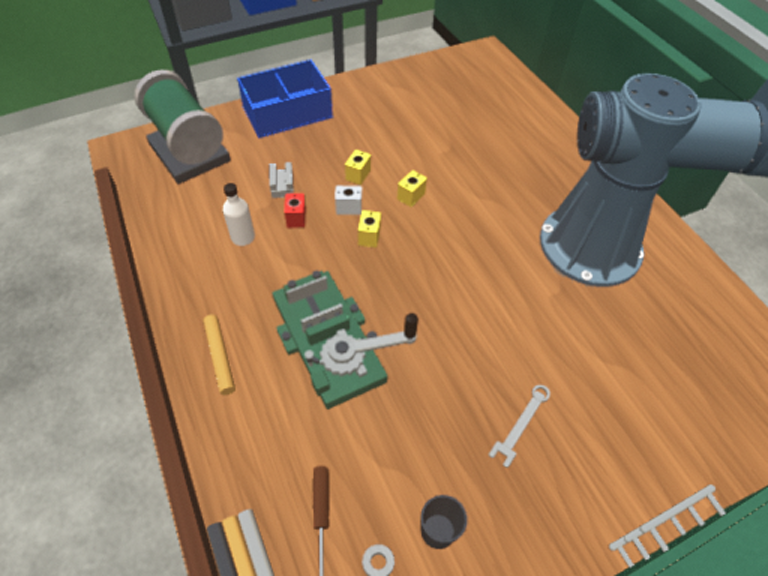

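View pics/top0.png

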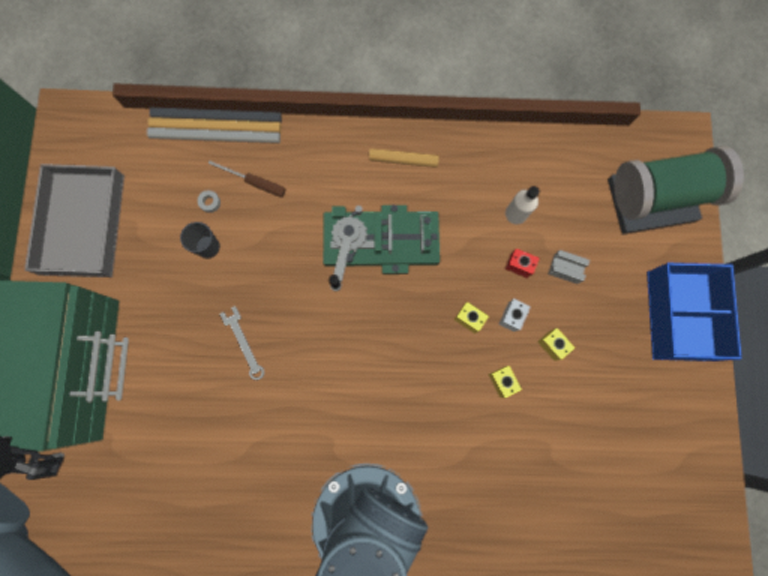

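View pics/wrist0.png

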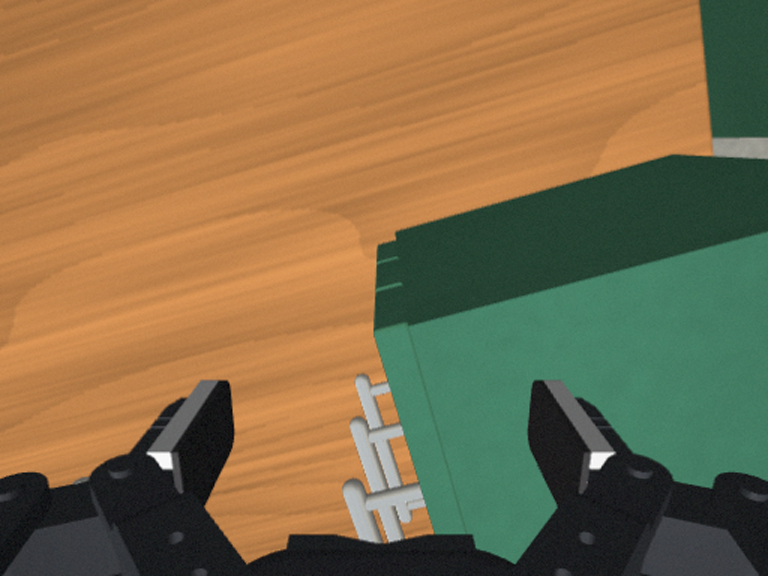

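```bash
python3 - <<'E'
from h import *
a=np.load('top0.npz');p=a['p'];save('t_vise.png',p[125:195,205:305],8);save('t_blk.png',p[150:270,295:405],5)
a=np.load('scene0.npz');p=a['p'];save('s_vise.png',p[170:280,170:290],6)
E
```

```text
(no output)
```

View pics/t_vise.png

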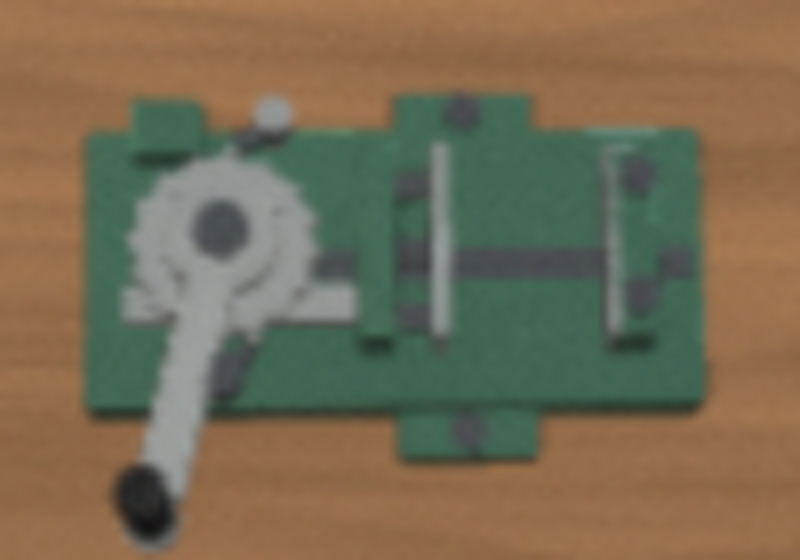

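View pics/t_blk.png

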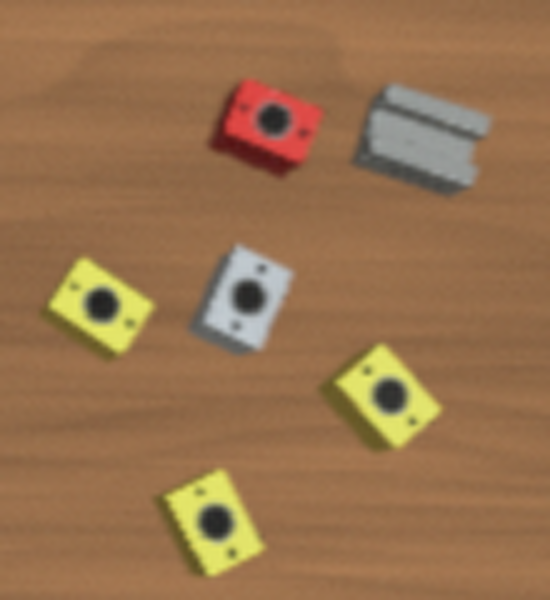

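View pics/s_vise.png

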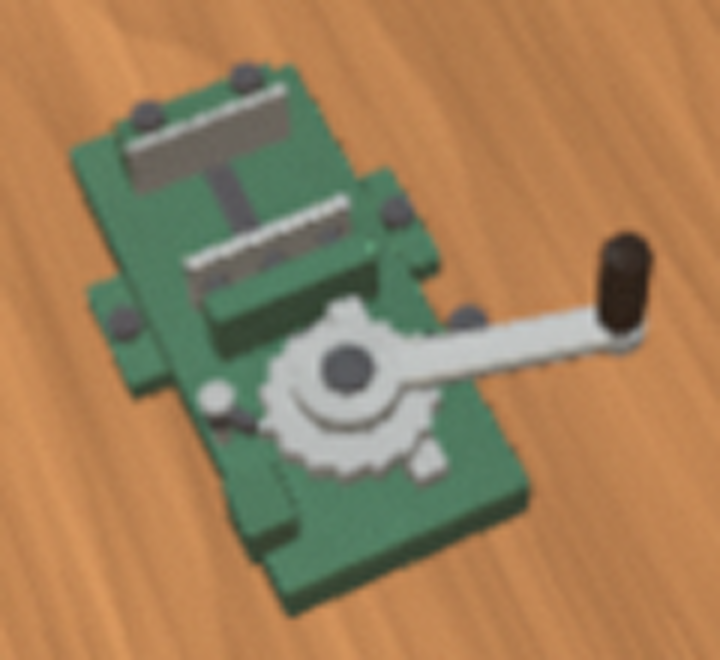

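```bash
python3 - <<'E'
from h import *
c,M=c2w('top')
V=lambda x,y,z:pz(c,M,(x+.5)/8-.5+205,(y+.5)/8-.5+125,z)
B=lambda x,y,z:pz(c,M,(x+.5)/5-.5+295,(y+.5)/5-.5+150,z)
for n,x,y,z in [('cTL',87,130,.03),('cTR',697,130,.03),('cBR',703,402,.03),('cBL',88,404,.03),('hub',221,230,.075),('fj1',605,148,.068),('fj2',608,340,.068),('mj1',451,145,.069),('mj2',453,335,.069),('knobtop',143,492,.13),('foot',(395),95,.018),('foot',528,95,.018)]:
    print(n,(V(x,y,z)*1000).round(1))
for n,x,y in [('b1',238,245),('b2',294,270),('b3',262,350),('b4',207,325),('bore',249,297),('h1',262,268),('h2',236,325)]:
    print(n,(B(x,y,.05)*1000).round(1))
for n,x,y in [('red',273,120),('y1',101,305),('y2',390,397),('vb',420,140)]:
    print(n,(B(x,y,.05)*1000).round(1))
a=np.load('top0.npz');d=a['d']
for u,v in [(344,209),(231,154),(222,188),(346,205)]: print(pd(c,M,u,v,d[v,u]).round(3))
E
```

```text
cTL [657.4 116.4  30. ]
cTR [ 665.8 -140.8   30. ]
cBR [ 547.8 -144.3   30. ]
cBL [539.3 110.6  30. ]
hub [602.3  55.9  75. ]
fj1 [644.1 -99.1  68. ]
fj2 [ 563.3 -101.4   68. ]
mj1 [643. -36.  69.]
mj2 [563.2 -38.7  69. ]
knobtop [482.9  78.1 130. ]
foot [681.3 -12.7  18. ]
foot [683.1 -69.5  18. ]
b1 [ 468.7 -304.1   50. ]
b2 [ 453.4 -340.2   50. ]
b3 [ 400.9 -318.3   50. ]
b4 [ 416.  -283.2   50. ]
bore [ 434.9 -310.6   50. ]
h1 [ 454.1 -319.5   50. ]
h2 [ 416.5 -301.9   50. ]
red [ 552.6 -328.7   50. ]
y1 [ 427.1 -214.9   50. ]
y2 [ 373.  -399.8   50. ]
vb [ 542.  -425.3   50. ]
[ 0.434 -0.308  0.054]
[0.596 0.059 0.088]
[0.475 0.078 0.138]
[ 0.448 -0.316  0.052]
```

```bash
python3 - <<'E'
from h import *
q=read_state()['tool_rot'];m=R.from_quat([q[1],q[2],q[3],q[0]]).as_matrix();print(m.round(4))
a=np.arctan2(m[1,0],m[0,0]);print(a)
for t in (-.40,-.40+np.pi,-.40-np.pi): print(t,t-a)
E
```

```text
[[ 2.713e-01 -6.000e-04 -9.625e-01]
 [ 9.625e-01 -1.200e-03  2.713e-01]
 [-1.300e-03 -1.000e+00  3.000e-04]]
1.2960310756811644
-0.4 -1.6960310756811645
2.741592653589793 1.4455615779086288
-3.541592653589793 -4.837623729270957
```

Call:
move_arm([
  [[30,-39,0,0,0,-0.07],[60,-78,0,0,0,-0.15],[90,-118,0,0,0,-0.24],[120,-157,0,0,0,-0.33],[150,-196,0,0,0,-0.42],[180,-235,0,0,0,-0.51],[210,-274,0,0,0,-0.6],[240,-313,0,0,0,-0.7],[262,-355,0,0,0,-0.8],[272,-402,0,0,0,-0.9],[274,-450,0,0,0,-1.0],[276,-498,0,0,0,-1.1]],
])

```text
clock: 1.35
position: [0.4318, 0.0536, 0.2311]
tool_rot: [0.704, -0.704, -0.068, 0.068]
force: [2.1, 0.5, 0.1]
opening: 0.0851
```

Call:
move_arm([
  [[0,-48,0,0,0,-0.1],[0,-96,0,0,0,-0.2],[0,-144,0,0,0,-0.3],[0,-192,0,0,0,-0.4],[1,-240,-5,0,0,-0.5],[1,-288,-10,0,0,-0.6],[2,-330,-20,0,0,-0.6],[3,-360,-30,0,0,-0.6],[3,-366,-30,0,0,-0.6],[3,-366,-30,0,0,-0.6]],
])

```text
clock: 2.35
position: [0.4345, -0.3109, 0.2007]
tool_rot: [0.693, -0.692, 0.143, -0.142]
force: [-0.3, 0.1, 0.3]
opening: 0.0852
```

```bash
python3 - <<'E'
from h import *
st=read_state();p,d=read_camera('wrist');save('w1.png',p,1.5);np.savez('w1.npz',p=p,d=d,pos=st['position'],q=st['tool_rot'])
print(st['clock'],st['position'],st['joint_pos'],st['joint_velocities'].round(3))
E
```

```text
2.35 [ 0.4345106  -0.31092955  0.20065112] [-8.43503203e-01  1.21270812e-01  1.73905350e+00  1.56299847e-04
  1.28297659e+00 -4.37856846e-01] [ 0.036 -0.032  0.018  0.008  0.008  0.008]
```

View pics/w1.png

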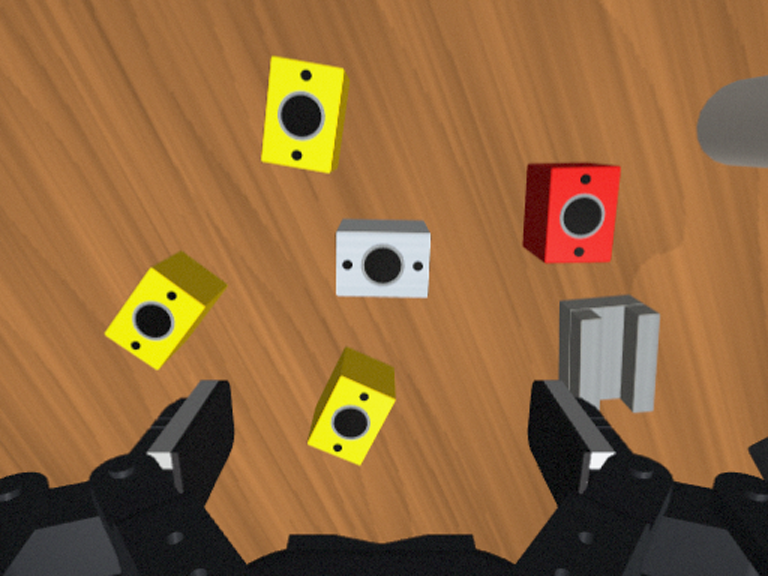

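The silver block sits at about (383,264), nearly square to the tool; yellow ones are around it.

```bash
python3 - <<'E'
from h import *
a=np.load('w1.npz');st=dict(position=a['pos'],tool_rot=a['q']);c,M=c2w('wrist',st)
W=lambda x,y,z=.05:pz(c,M,(x+.5)/1.5-.5,(y+.5)/1.5-.5,z)*1000
P=[W(*k) for k in [(337,231),(430,231),(428,297),(337,296)]]
for p in P: print(p.round(1))
print(np.mean(P,0),W(383,264)); h=W(418,266)-W(348,265);print(np.arctan2(h[1],h[0]))
for i,j in((0,1),(3,2)): e=P[j]-P[i];print(np.arctan2(e[1],e[0]),np.linalg.norm(e))
print('yellow',W(350,423),W(303,115),W(582,215))
E
```

```text
[ 418.9 -278.9   50. ]
[ 468.9 -300.4   50. ]
[ 452.9 -337.6   50. ]
[ 402.3 -315.1   50. ]
[ 435.75852618 -308.0215938    50.        ] [ 435.85330433 -307.8105559    50.        ]
-0.4206225582776585
-0.4060041412789524 54.41249035924282
-0.4173782437873869 55.33327795132649
yellow [ 373.56290671 -398.04420833   50.        ] [ 428.6032375  -213.25130426   50.        ] [ 553.39711774 -326.53819497   50.        ]
```

Call:
move_arm([
  [[1,3,-45,0,0,-0.01],[1,3,-90,0,0,-0.01],[1,3,-130,0,0,-0.01],[1,3,-160,0,0,-0.01],[1,3,-180,0,0,-0.01],[1,3,-190,0,0,-0.01],[1,3,-190,0,0,-0.01]],
])

```text
clock: 3.1
position: [0.4358, -0.3059, 0.0107]
tool_rot: [0.693, -0.692, 0.145, -0.144]
force: [-0.2, -0.1, -0.1]
opening: 0.0856
```

Call:
move_arm([
  [[0,0,0,0,0,0],[0,0,0,0,0,0],[0,0,0,0,0,0],[0,0,0,0,0,0],[0,0,0,0,0,0],[0,0,0,0,0,0]],
], claw=0.3, newtons=40)

```text
clock: 3.7
position: [0.4371, -0.3084, 0.013]
tool_rot: [-0.692, 0.693, -0.144, 0.146]
force: [-0.4, 1.8, 7.7]
opening: 0.0555
```

Call:
move_arm([
  [[0,0,15,0,0,0],[0,0,50,0,0,0],[0,0,95,0,0,0],[0,0,120,0,0,0],[0,0,120,0,0,0]],
])

```text
clock: 4.2
position: [0.4382, -0.3099, 0.1368]
tool_rot: [-0.69, 0.694, -0.143, 0.148]
force: [0.0, 0.2, -1.9]
opening: 0.0554
```

```bash
python3 - <<'E'
from h import *
st=read_state();p,d=read_camera('wrist');save('w2.png',p,1.5);np.savez('w2.npz',p=p,d=d,pos=st['position'],q=st['tool_rot'])
print(st['clock'],st['position'],st['force'],st['opening'])
q=st['tool_rot'];m=R.from_quat([q[1],q[2],q[3],q[0]]).as_matrix();print(m.round(4))
E
```

```text
4.2 [ 0.43819489 -0.30993265  0.13679471] [ 0.02478414  0.19569796 -1.8967997 ] 0.05540178088349825
[[ 0.9155  0.0063  0.4023]
 [-0.4022 -0.007   0.9155]
 [ 0.0085 -1.     -0.0039]]
```

View pics/w2.png

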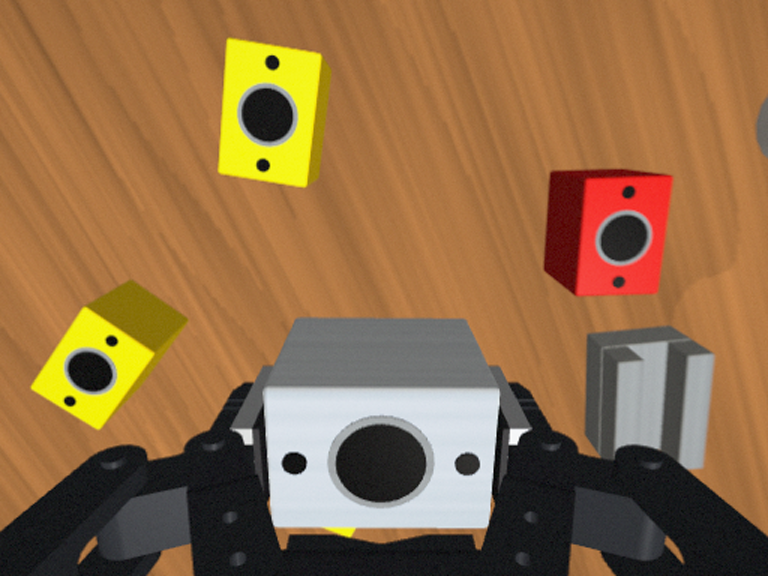

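Call:
move_arm([
  [[0,0,30,0,0,0],[10,5,60,0,0,0.03],[35,25,73,0,0,0.1],[65,50,73,0,0,0.18],[95,75,73,0,0,0.27],[125,100,73,0,0,0.36],[150,122,73,0,0,0.43],[165,136,73,0,0,0.445],[168,140,73,0,0,0.445],[168,140,73,0,0,0.445],[168,140,73,0,0,0.445]],
])

```text
clock: 5.35
position: [0.6029, -0.168, 0.2032]
tool_rot: [0.707, -0.707, -0.01, 0.011]
force: [0.2, -1.5, -1.9]
opening: 0.0555
```

```bash
cat > snap.py <<'E'
import sys
from h import *
n,cam=sys.argv[1:3]
st=read_state();p,d=read_camera(cam);save(n+'.png',p,1.5);np.savez(n+'.npz',p=p,d=d,pos=st['position'],q=st['tool_rot'])
print(st['clock'],st['position'].round(4),st['force'].round(2),st['opening'],st['joint_velocities'].round(3))
q=st['tool_rot'];m=R.from_quat([q[1],q[2],q[3],q[0]]).as_matrix();print(m.round(4),np.arctan2(m[1,0],m[0,0]))
E
python3 snap.py w3 wrist
```

```text
5.35 [ 0.6029 -0.168   0.2032] [ 0.23 -1.47 -1.95] 0.05554935407828445 [-0.012 -0.009 -0.004  0.001  0.001 -0.001]
[[ 9.995e-01 -2.200e-03 -3.020e-02]
 [ 3.020e-02  5.000e-04  9.995e-01]
 [-2.200e-03 -1.000e+00  6.000e-04]] 0.030225685521449417
```

View pics/w3.png

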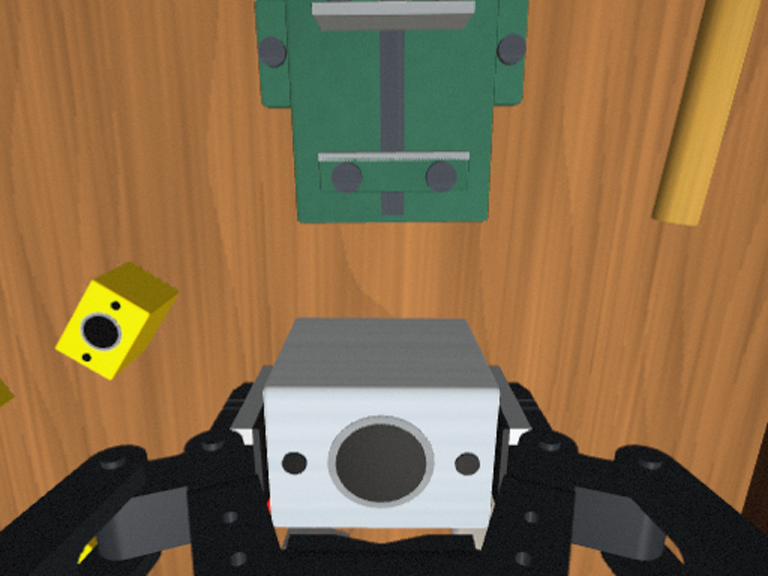

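Fixed jaw's face edge at (318..469,153); moving jaw's face top edge at (314..474,15); block held level in the fingers with bore at (381,462).

```bash
python3 - <<'E'
from h import *
a=np.load('w3.npz');save('w3c.png',a['p'][0:155,160:360],4)
st=dict(position=a['pos'],tool_rot=a['q']);c,M=c2w('wrist',st)
W=lambda x,y,z:pz(c,M,(x+.5)/1.5-.5,(y+.5)/1.5-.5,z)*1000
for n,k in dict(fl=(318,153,.068),fr=(469,153,.068),ml=(314,15,.069),mr=(474,15,.069),s1=(392,205,.03),s2=(392,100,.03),cl=(299,221,.03),cr=(488,220,.03)).items(): print(n,W(*k).round(1))
z=a['pos'][2]+.037
P=[W(*k,z) for k in [(265,389),(498,389),(490,527),(272,527),(381,462),(295,463),(467,463)]]
for p in P: print((p-a['pos']*1000).round(1))
d=a['d'];print([ (pd(c,M,u,v,d[v,u])-a['pos'])*1000 for u,v in [(190,290),(300,300),(254,345),(254,265)]])
E
```

```text
fl [ 566.5 -101.    68. ]
fr [646.5 -98.6  68. ]
ml [565.  -35.4  69. ]
mr [643.6 -33.1  69. ]
s1 [ 607.6 -131.8   30. ]
s2 [605.4 -70.8  30. ]
cl [ 549.7 -143.5   30. ]
cr [ 668.  -139.3   30. ]
[-28.3  18.6  37. ]
[25.9 20.2 37. ]
[ 27.6 -18.8  37. ]
[-28.  -20.5  37. ]
[-0.7 -0.3 37. ]
[-21.7  -1.3  37. ]
[20.3  0.  37. ]
[array([-23.78226841,   6.79686793,  37.61302181]), array([15.90871022,  3.50158868, 37.02188009]), array([ -0.22255099, -15.28405743,  38.74053692]), array([-1.2017699 , 17.16379159, 37.03778321])]
```

View pics/w3c.png

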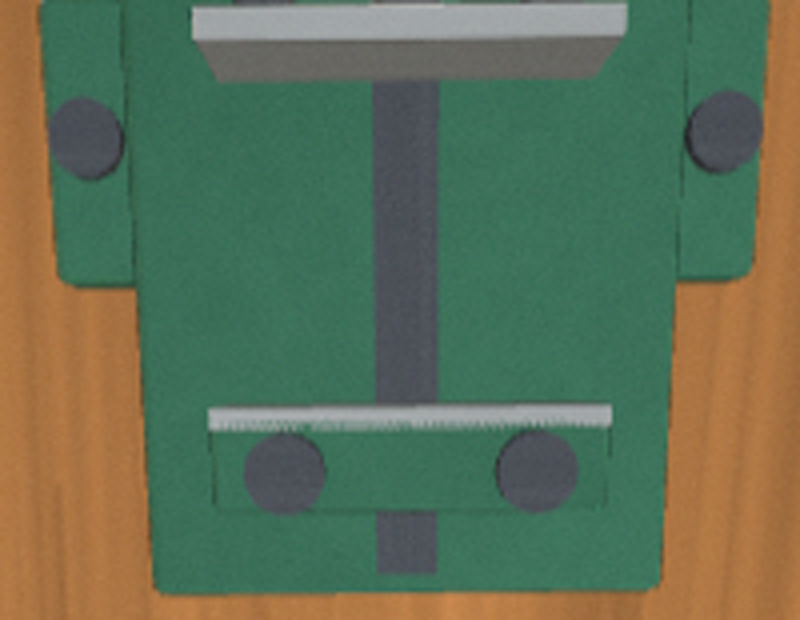

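Call:
move_arm([
  [[2,40,0,0,0,0],[3,80,0,0,0,0],[3,94,-20,0,0,0],[3,94,-55,0,0,0],[3,94,-85,0,0,0],[3,94,-95,0,0,0],[3,94,-95,0,0,0],[3,94,-95,0,0,0]],
])

```text
clock: 6.2
position: [0.6078, -0.0746, 0.1107]
tool_rot: [-0.707, 0.707, 0.011, -0.01]
force: [2.0, 0.4, -2.3]
opening: 0.0555
```

```bash
python3 snap.py w4 wrist
```

```text
6.2 [ 0.6078 -0.0746  0.1107] [ 2.05  0.44 -2.33] 0.055548484519376405 [ 0.003 -0.017 -0.018 -0.    -0.001  0.   ]
[[ 9.996e-01  1.800e-03 -2.990e-02]
 [ 2.990e-02 -6.000e-04  9.996e-01]
 [ 1.800e-03 -1.000e+00 -7.000e-04]] 0.029914824123221332
```

View pics/w4.png

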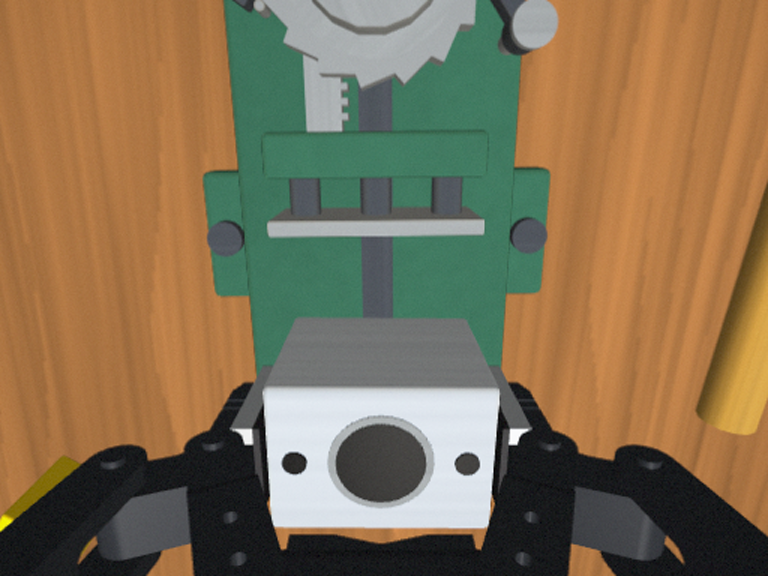

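Block hangs above the bed, moving jaw face edge at (268..484,236); check with numbers.

```bash
python3 - <<'E'
from h import *
a=np.load('w4.npz')
st=dict(position=a['pos'],tool_rot=a['q']);c,M=c2w('wrist',st)
W=lambda x,y,z:pz(c,M,(x+.5)/1.5-.5,(y+.5)/1.5-.5,z)*1000
for n,k in dict(ml=(268,236,.069),mr=(484,235,.069),s2=(377,300,.03),wc=(365,0,.062)).items(): print(n,W(*k).round(1))
E
```

```text
ml [564.2 -35.   69. ]
mr [643.9 -32.3  69. ]
s2 [605.3 -71.1  30. ]
wc [598.2  45.2  62. ]
```

Call:
move_arm([
  [[-1,0,-20,0,0,0],[-2,0,-40,0,0,0],[-2,0,-55,0,0,0],[-2,0,-61,0,0,0],[-2,0,-64,0,0,0],[-2,0,-64,0,0,0]],
])

```text
clock: 6.85
position: [0.6055, -0.0737, 0.0458]
tool_rot: [-0.707, 0.707, 0.011, -0.011]
force: [0.2, 0.7, -1.9]
opening: 0.0557
```

Call:
move_arm([
  [[0,0,-1,0,0,0],[0,0,-2,0,0,0],[0,0,-3,0,0,0],[0,0,-3,0,0,0]],
])

```text
clock: 7.25
position: [0.6055, -0.0737, 0.0431]
tool_rot: [-0.707, 0.707, 0.011, -0.011]
force: [-2.2, 0.7, 1.8]
opening: 0.0554
```

Call:
move_arm([
  [[0,0,0,0,0,0],[0,0,0,0,0,0],[0,0,0,0,0,0],[0,0,0,0,0,0]],
], claw=0.9)

```text
clock: 7.65
position: [0.6051, -0.0736, 0.0423]
tool_rot: [-0.707, 0.707, 0.011, -0.011]
force: [-0.3, 0.6, -0.6]
opening: 0.0771
```

Call:
move_arm([
  [[0,0,10,0,0,0],[0,0,30,0,0,0],[0,0,60,0,0,0],[0,0,100,0,0,0],[0,-30,130,0,0,0],[0,-60,140,0,0,0],[0,-60,140,0,0,0]],
])

```text
clock: 8.35
position: [0.6067, -0.1376, 0.1863]
tool_rot: [-0.706, 0.708, 0.012, -0.008]
force: [1.0, -0.4, -0.5]
opening: 0.0765
```

```bash
python3 snap.py w5 wrist
```

```text
8.35 [ 0.6067 -0.1376  0.1863] [ 1.02 -0.41 -0.52] 0.07649146232393032 [ 0.043  0.023  0.056  0.03  -0.007  0.038]
[[ 0.9996  0.0059 -0.0281]
 [ 0.0281 -0.0039  0.9996]
 [ 0.0058 -1.     -0.0041]] 0.028095972178880237
```

View pics/w5.png

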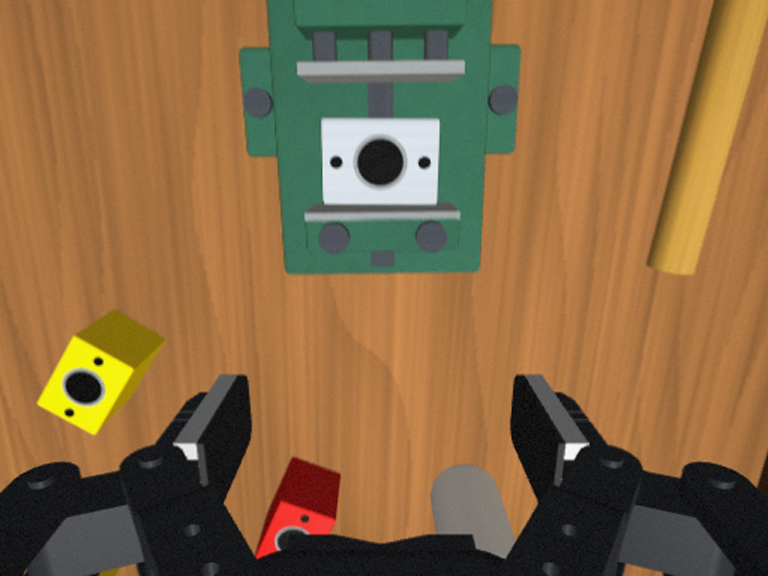

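Block stands free on the bed, centred between the jaws (bore (380,161)). Now the lever knob.

Call:
move_arm([
  [[-8,14,15,0,0,0.1],[-20,36,30,0,0,0.22],[-32,58,35,0,0,0.34],[-44,80,35,0,0,0.46],[-56,102,35,0,0,0.58],[-68,124,35,0,0,0.7],[-80,146,35,0,0,0.82],[-92,168,35,0,0,0.94],[-104,190,35,0,0,1.06],[-116,208,35,0,0,1.18],[-124,216,35,0,0,1.28],[-124,216,35,0,0,1.35]],
], claw=0.6)

```text
clock: 9.6
position: [0.479, 0.0847, 0.2166]
tool_rot: [0.544, -0.543, -0.452, 0.453]
force: [0.6, -0.2, 0.4]
opening: 0.0515
```

Call:
move_arm([
  [[0,0,0,0,0,0],[0,0,0,0,0,0]],
])

```text
clock: 9.8
position: [0.4806, 0.0829, 0.2169]
tool_rot: [0.546, -0.545, -0.45, 0.45]
force: [-0.7, -0.1, -0.4]
opening: 0.0511
```

```bash
python3 snap.py w6 wrist; python3 snap.py s6 scene
```

```text
9.8 [0.4806 0.0829 0.2169] [-0.73 -0.09 -0.42] 0.051065005934074384 [-0.009  0.005 -0.006 -0.001 -0.001 -0.002]
[[ 1.900e-01 -8.000e-04 -9.818e-01]
 [ 9.818e-01  2.000e-04  1.900e-01]
 [ 0.000e+00 -1.000e+00  9.000e-04]] 1.3796313918068268
9.85 [0.4807 0.0827 0.217 ] [ 0.52  0.52 -0.17] 0.05103064515007026 [-0.006  0.002 -0.005 -0.     0.001 -0.007]
[[ 1.901e-01 -7.000e-04 -9.818e-01]
 [ 9.818e-01  2.000e-04  1.901e-01]
 [ 0.000e+00 -1.000e+00  7.000e-04]] 1.379535097011483
```

View pics/w6.png

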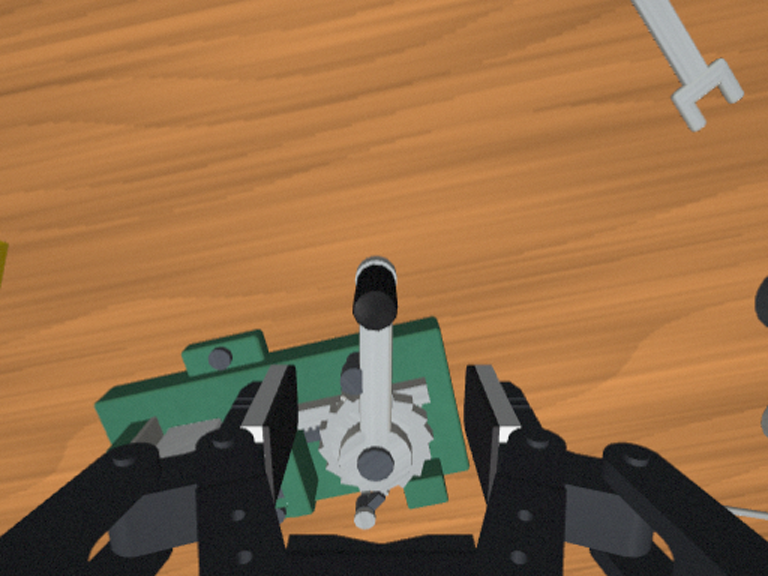

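```bash
python3 - <<'E'
from h import *
a=np.load('w6.npz');d=a['d']
st=dict(position=a['pos'],tool_rot=a['q']);c,M=c2w('wrist',st)
W=lambda x,y,z:pz(c,M,(x+.5)/1.5-.5,(y+.5)/1.5-.5,z)*1000
for u,v in [(250,206),(250,240),(250,255),(250,309)]: print((pd(c,M,u,v,d[v,u])*1000).round(1))
print('knob',W(375,309,.138),W(375,309,.134)); print('hub',W(375,463,.088))
E
```

```text
[481.4  81.  135.4]
[530.7  70.7  81.7]
[546.4  67.6  79.6]
[597.8  57.6  87.1]
knob [480.34344083  81.15204929 138.        ] [481.66143459  80.84647078 134.        ]
hub [596.57983464  57.64309806  88.        ]
```

Call:
move_arm([
  [[0,-2,-40,0,0,0],[0,-2,-80,0,0,0],[0,-2,-110,0,0,0],[0,-2,-121,0,0,0],[0,-2,-121,0,0,0]],
])

```text
clock: 10.4
position: [0.4799, 0.0804, 0.0949]
tool_rot: [0.546, -0.544, -0.449, 0.451]
force: [-0.1, -0.8, 0.4]
opening: 0.0513
```

Call:
move_arm([
  [[0,0,0,0,0,0],[0,0,0,0,0,0],[0,0,0,0,0,0]],
], claw=0.32, newtons=20)

```text
clock: 10.7
position: [0.4823, 0.0804, 0.0979]
tool_rot: [-0.544, 0.546, 0.451, -0.45]
force: [-0.3, 0.4, -0.4]
opening: 0.0272
```

```bash
python3 snap.py w7 wrist
```

```text
10.7 [0.4823 0.0804 0.0979] [-0.33  0.36 -0.41] 0.027164056454398282 [-0.     0.004  0.007  0.    -0.002  0.   ]
[[ 1.887e-01  3.100e-03 -9.820e-01]
 [ 9.820e-01 -2.000e-04  1.887e-01]
 [ 3.000e-04 -1.000e+00 -3.000e-03]] 1.3809603561748651
```

View pics/w7.png

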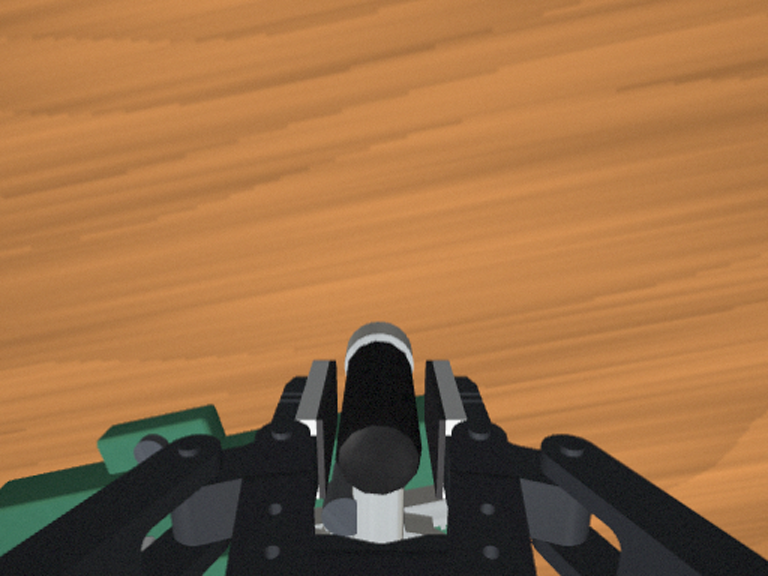

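```bash
cat > arc.py <<'E'
import sys,numpy as np
# arc va vb n : shifts from P(va)
def rows(va,vb,n,hold=1):
    C=np.array([599,56.5]);P=lambda v:C+120*np.array([np.cos(2.499+v),np.sin(2.499+v)])
    out=[]
    for v in list(np.linspace(va,vb,n+1)[1:])+[vb]*hold:
        d=P(v)-P(va);out.append([round(float(d[0]),1),round(float(d[1]),1),0,0,0,round(float(v-va),3)])
    return out
va,vb,n=float(sys.argv[1]),float(sys.argv[2]),int(sys.argv[3]);print([rows(va,vb,n,int(sys.argv[4]) if len(sys.argv)>4 else 1)])
E
python3 arc.py .445 .9 6; python3 arc.py .9 1.345 6
```

```text
[[[-1.4, -9.0, 0, 0, 0, 0.076], [-2.2, -18.0, 0, 0, 0, 0.152], [-2.3, -27.1, 0, 0, 0, 0.227], [-1.7, -36.2, 0, 0, 0, 0.303], [-0.4, -45.2, 0, 0, 0, 0.379], [1.6, -54.1, 0, 0, 0, 0.455], [1.6, -54.1, 0, 0, 0, 0.455]]]
[[[2.6, -8.5, 0, 0, 0, 0.074], [5.8, -16.8, 0, 0, 0, 0.148], [9.6, -24.9, 0, 0, 0, 0.223], [14.0, -32.6, 0, 0, 0, 0.297], [19.0, -40.0, 0, 0, 0, 0.371], [24.5, -47.0, 0, 0, 0, 0.445], [24.5, -47.0, 0, 0, 0, 0.445]]]
```

Call:
move_arm([
  [[-1.4,-9.0,0,0,0,0.076],[-2.2,-18.0,0,0,0,0.152],[-2.3,-27.1,0,0,0,0.227],[-1.7,-36.2,0,0,0,0.303],[-0.4,-45.2,0,0,0,0.379],[1.6,-54.1,0,0,0,0.455]],
])

```text
clock: 11.35
position: [0.4829, 0.0262, 0.097]
tool_rot: [-0.428, 0.429, 0.563, -0.562]
force: [0.2, 1.3, 0.7]
opening: 0.0274
```

Call:
move_arm([
  [[2.6,-8.5,0,0,0,0.074],[5.8,-16.8,0,0,0,0.148],[9.6,-24.9,0,0,0,0.223],[14.0,-32.6,0,0,0,0.297],[19.0,-40.0,0,0,0,0.371],[24.5,-47.0,0,0,0,0.445]],
])

```text
clock: 11.95
position: [0.5072, -0.0208, 0.0968]
tool_rot: [-0.294, 0.294, 0.643, -0.643]
force: [-1.2, 0.4, -0.0]
opening: 0.0276
```

```bash
python3 snap.py s8 scene; python3 snap.py w8 wrist;python3 - <<'E'
from h import *
a=np.load('s8.npz');save('s8c.png',a['p'][170:280,170:290],6)
E
```

```text
11.95 [ 0.5072 -0.0208  0.0968] [-1.15  0.37 -0.02] 0.02757107124031141 [-0.108  0.12  -0.146  0.001  0.022 -0.839]
[[-0.6544 -0.     -0.7562]
 [ 0.7562  0.     -0.6544]
 [ 0.     -1.     -0.    ]] 2.284155477731462
12.0 [ 0.5084 -0.022   0.0971] [ 1.25 -1.79  0.17] 0.02752029618110032 [ 0.012 -0.014  0.011  0.003 -0.011  0.172]
[[-6.566e-01  1.700e-03 -7.542e-01]
 [ 7.542e-01 -9.000e-04 -6.566e-01]
 [-1.800e-03 -1.000e+00 -7.000e-04]] 2.2871078761206194
```

View pics/s8c.png

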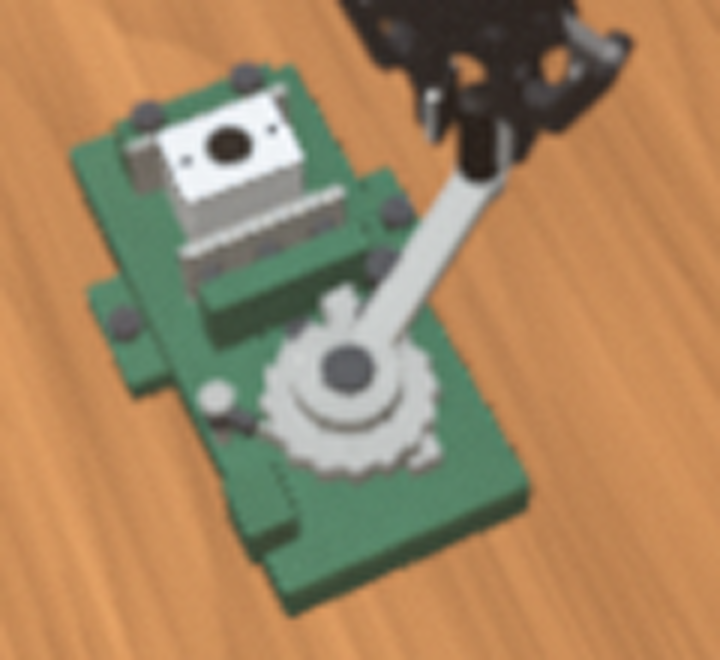

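View pics/w8.png

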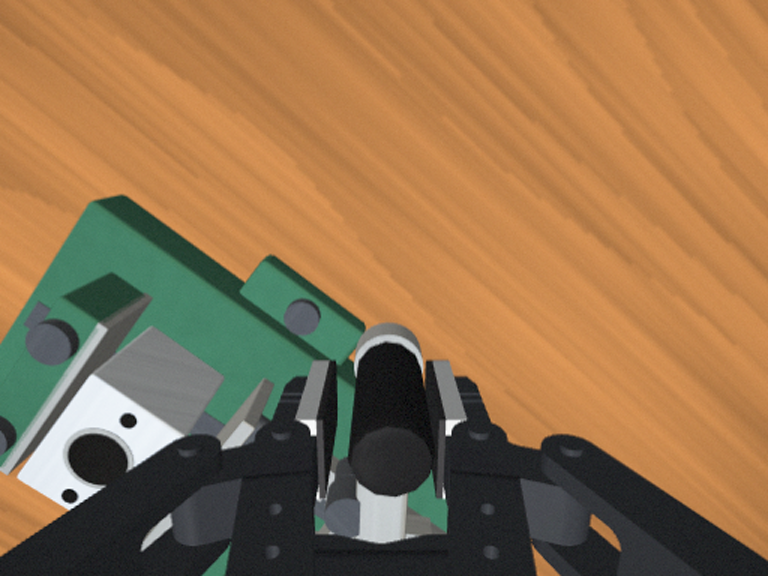

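```bash
python3 arc.py 1.345 -0.01 11 0;python3 arc.py -.01 0.68 6 0;python3 arc.py .68 1.36 6 0
```

```text
[[[-8.8, 11.8, 0, 0, 0, -0.123], [-16.1, 24.7, 0, 0, 0, -0.246], [-21.8, 38.3, 0, 0, 0, -0.37], [-25.8, 52.5, 0, 0, 0, -0.493], [-28.0, 67.2, 0, 0, 0, -0.616], [-28.3, 81.9, 0, 0, 0, -0.739], [-26.9, 96.6, 0, 0, 0, -0.862], [-23.6, 111.0, 0, 0, 0, -0.985], [-18.6, 124.9, 0, 0, 0, -1.109], [-12.0, 138.1, 0, 0, 0, -1.232], [-3.7, 150.4, 0, 0, 0, -1.355]]]
[[[-7.7, -11.4, 0, 0, 0, 0.115], [-14.1, -23.7, 0, 0, 0, 0.23], [-19.0, -36.5, 0, 0, 0, 0.345], [-22.4, -49.9, 0, 0, 0, 0.46], [-24.3, -63.6, 0, 0, 0, 0.575], [-24.6, -77.4, 0, 0, 0, 0.69]]]
[[[1.3, -13.5, 0, 0, 0, 0.113], [4.1, -26.8, 0, 0, 0, 0.227], [8.4, -39.7, 0, 0, 0, 0.34], [14.1, -52.1, 0, 0, 0, 0.453], [21.2, -63.7, 0, 0, 0, 0.567], [29.5, -74.4, 0, 0, 0, 0.68]]]
```

Call:
move_arm([
  [[-8.8,11.8,0,0,0,-0.123],[-16.1,24.7,0,0,0,-0.246],[-21.8,38.3,0,0,0,-0.37],[-25.8,52.5,0,0,0,-0.493],[-28.0,67.2,0,0,0,-0.616],[-28.3,81.9,0,0,0,-0.739],[-26.9,96.6,0,0,0,-0.862],[-23.6,111.0,0,0,0,-0.985],[-18.6,124.9,0,0,0,-1.109],[-12.0,138.1,0,0,0,-1.232],[-3.7,150.4,0,0,0,-1.355]],
])

```text
clock: 13.15
position: [0.5032, 0.1306, 0.0967]
tool_rot: [-0.634, 0.634, 0.314, -0.314]
force: [0.3, -1.5, 0.1]
opening: 0.0272
```

```bash
python3 snap.py w9 wrist; python3 snap.py s9 scene;python3 - <<'E'
from h import *
a=np.load('s9.npz');save('s9c.png',a['p'][170:280,170:290],6)
E
```

```text
13.15 [0.5032 0.1306 0.0967] [ 0.27 -1.54  0.07] 0.02723381999705751 [ 0.238  0.23  -0.286 -0.002  0.047  1.458]
[[ 6.066e-01  1.000e-04 -7.950e-01]
 [ 7.950e-01 -2.000e-04  6.066e-01]
 [-1.000e-04 -1.000e+00 -2.000e-04]] 0.9190601958527287
13.2 [0.5036 0.1311 0.0966] [-2.56 -0.53  0.03] 0.027371915254146447 [-0.026 -0.015  0.031  0.005 -0.01  -0.289]
[[ 6.110e-01 -5.000e-04 -7.917e-01]
 [ 7.917e-01 -1.000e-03  6.110e-01]
 [-1.100e-03 -1.000e+00 -2.000e-04]] 0.9135138820781962
```

View pics/w9.png

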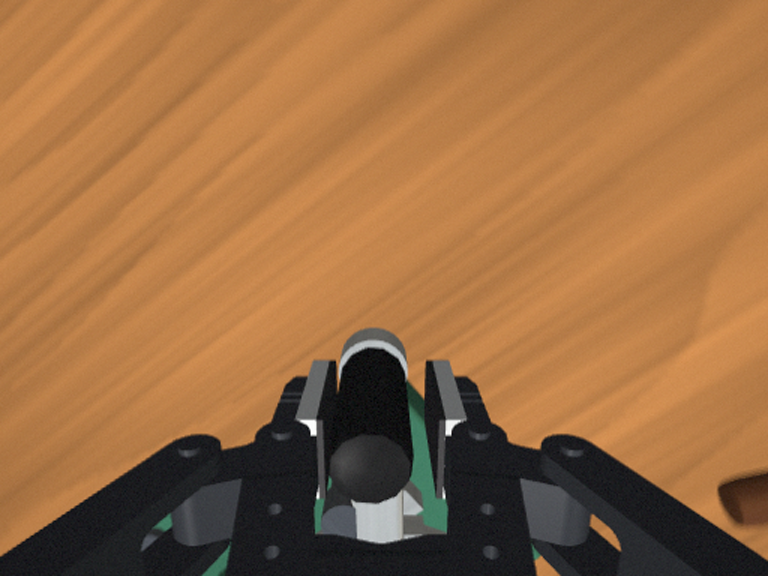

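View pics/s9c.png

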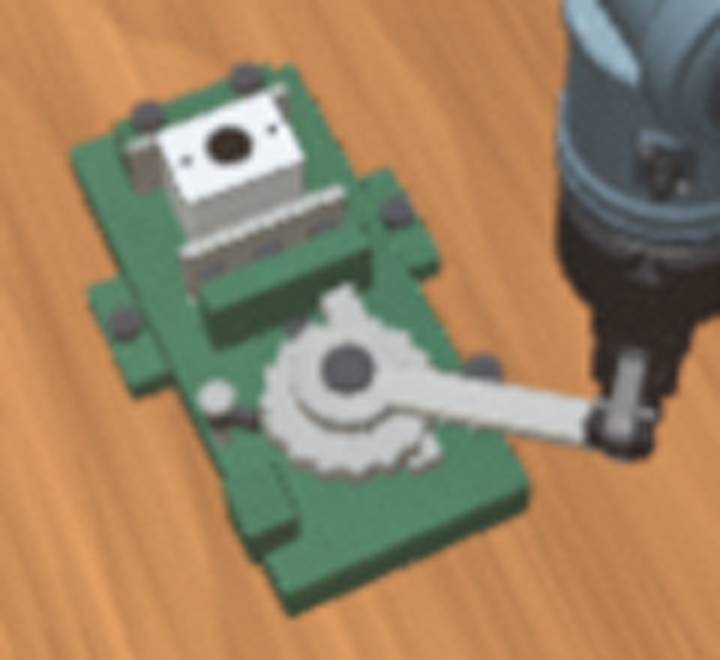

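```bash
cat > jaw.py <<'E'
import sys
from h import *
c,M=c2w('scene')
S=lambda x,y,z:pz(c,M,(x+.5)/6-.5+170,(y+.5)/6-.5+170,z)*1000
print(S(187,266,.069),S(350,203,.069));print(S(182,250,.069),S(345,191,.069))
E
python3 jaw.py
python3 - <<'E'
from h import *
a=np.load('scene0.npz')['p'];b=np.load('s9.npz')['p']
save('cmp.png',np.hstack([a[185:235,190:240],b[185:235,190:240]]),8)
E
```

```text
[644.23246474 -29.75943695  69.        ] [564.86929821 -31.33071548  69.        ]
[643.36318458 -38.6142254   69.        ] [564.43559359 -38.33105118  69.        ]
```

View pics/cmp.png

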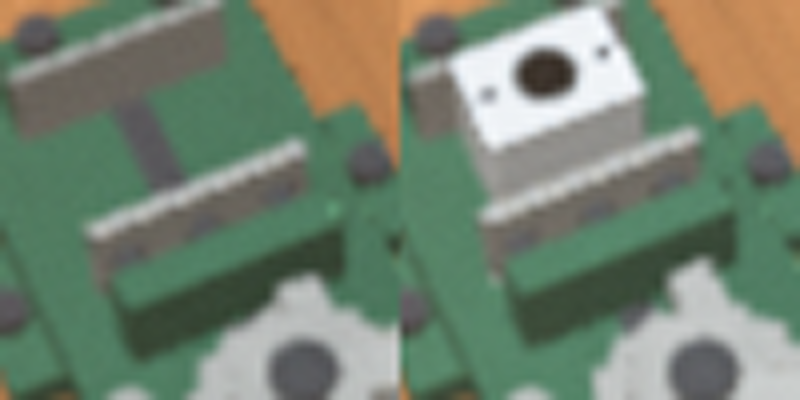

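Call:
move_arm([
  [[-7.7,-11.4,0,0,0,0.115],[-14.1,-23.7,0,0,0,0.23],[-19.0,-36.5,0,0,0,0.345],[-22.4,-49.9,0,0,0,0.46],[-24.3,-63.6,0,0,0,0.575],[-24.6,-77.4,0,0,0,0.69]],
])

```text
clock: 13.85
position: [0.4784, 0.0521, 0.0966]
tool_rot: [-0.487, 0.487, 0.513, -0.512]
force: [0.9, 1.2, 0.7]
opening: 0.0276
```

Call:
move_arm([
  [[1.3,-13.5,0,0,0,0.113],[4.1,-26.8,0,0,0,0.227],[8.4,-39.7,0,0,0,0.34]],
])

```text
clock: 14.15
position: [0.4867, 0.0124, 0.0965]
tool_rot: [-0.393, 0.393, 0.588, -0.587]
force: [-0.3, 2.7, 0.0]
opening: 0.0276
```

Call:
move_arm([
  [[5.7,-12.4,0,0,0,0.113],[12.8,-24.0,0,0,0,0.227],[20.3,-34.0,0,0,0,0.331]],
])

```text
clock: 14.45
position: [0.5071, -0.0217, 0.0964]
tool_rot: [-0.291, 0.291, 0.644, -0.644]
force: [0.1, 1.9, -0.4]
opening: 0.027
```

```bash
python3 snap.py s10 scene; python3 snap.py w10 wrist;python3 - <<'E'
from h import *
a=np.load('s10.npz');save('s10c.png',a['p'][170:280,170:290],6)
E
```

```text
14.45 [ 0.5071 -0.0217  0.0964] [ 0.06  1.94 -0.4 ] 0.027030175192330374 [-0.154  0.165 -0.2    0.005  0.029 -1.175]
[[-6.607e-01 -3.000e-04 -7.506e-01]
 [ 7.506e-01  6.000e-04 -6.607e-01]
 [ 6.000e-04 -1.000e+00 -1.000e-04]] 2.29255697342216
14.5 [ 0.5087 -0.0232  0.0969] [ 0.38 -1.85  0.58] 0.027262206870393664 [ 0.017 -0.02   0.013  0.    -0.01   0.251]
[[-6.637e-01  1.900e-03 -7.480e-01]
 [ 7.480e-01 -8.000e-04 -6.637e-01]
 [-1.800e-03 -1.000e+00 -9.000e-04]] 2.2965942262440526
```

View pics/s10c.png

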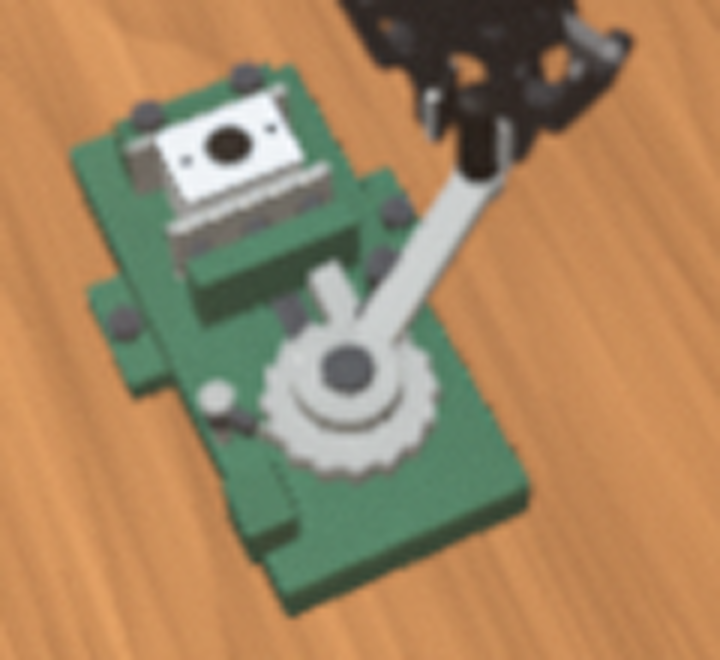

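View pics/w10.png

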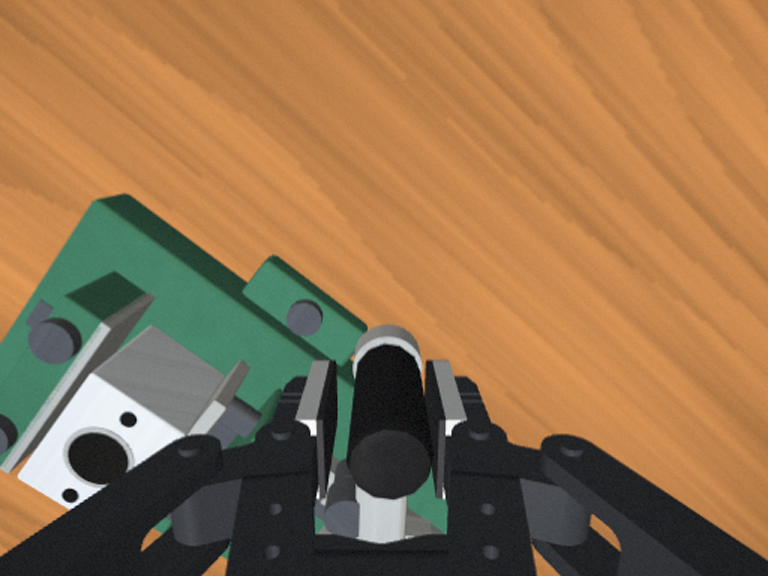

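```bash
python3 arc.py 1.351 -0.01 11 0;for a in -.01 .14 .29 .44 .59; do python3 arc.py $a $(python3 -c "print($a+.15)") 3 0;done
```

```text
[[[-8.9, 11.8, 0, 0, 0, -0.124], [-16.3, 24.7, 0, 0, 0, -0.247], [-22.1, 38.4, 0, 0, 0, -0.371], [-26.1, 52.6, 0, 0, 0, -0.495], [-28.4, 67.3, 0, 0, 0, -0.619], [-28.8, 82.1, 0, 0, 0, -0.742], [-27.4, 96.9, 0, 0, 0, -0.866], [-24.2, 111.4, 0, 0, 0, -0.99], [-19.2, 125.4, 0, 0, 0, -1.114], [-12.5, 138.6, 0, 0, 0, -1.237], [-4.2, 150.9, 0, 0, 0, -1.361]]]
[[[-3.5, -4.9, 0, 0, 0, 0.05], [-6.8, -9.9, 0, 0, 0, 0.1], [-9.8, -15.1, 0, 0, 0, 0.15]]]
[[[-2.8, -5.3, 0, 0, 0, 0.05], [-5.2, -10.8, 0, 0, 0, 0.1], [-7.5, -16.4, 0, 0, 0, 0.15]]]
[[[-1.9, -5.7, 0, 0, 0, 0.05], [-3.6, -11.5, 0, 0, 0, 0.1], [-4.9, -17.3, 0, 0, 0, 0.15]]]
[[[-1.1, -5.9, 0, 0, 0, 0.05], [-1.8, -11.9, 0, 0, 0, 0.1], [-2.3, -17.8, 0, 0, 0, 0.15]]]
[[[-0.2, -6.0, 0, 0, 0, 0.05], [-0.0, -12.0, 0, 0, 0, 0.1], [0.4, -18.0, 0, 0, 0, 0.15]]]
```

Call:
move_arm([
  [[-8.9,11.8,0,0,0,-0.124],[-16.3,24.7,0,0,0,-0.247],[-22.1,38.4,0,0,0,-0.371],[-26.1,52.6,0,0,0,-0.495],[-28.4,67.3,0,0,0,-0.619],[-28.8,82.1,0,0,0,-0.742],[-27.4,96.9,0,0,0,-0.866],[-24.2,111.4,0,0,0,-0.99],[-19.2,125.4,0,0,0,-1.114],[-12.5,138.6,0,0,0,-1.237],[-4.2,150.9,0,0,0,-1.361]],
])

```text
clock: 15.65
position: [0.5025, 0.1305, 0.0964]
tool_rot: [0.634, -0.634, -0.313, 0.314]
force: [-0.0, -1.0, -0.2]
opening: 0.0273
```

Call:
move_arm([
  [[-3.5,-4.9,0,0,0,0.05],[-6.8,-9.9,0,0,0,0.1],[-9.8,-15.1,0,0,0,0.15]],
])

```text
clock: 15.95
position: [0.493, 0.1151, 0.0965]
tool_rot: [0.607, -0.607, -0.363, 0.362]
force: [0.2, 0.8, 0.2]
opening: 0.0276
```

Call:
move_arm([
  [[-2.8,-5.3,0,0,0,0.05],[-5.2,-10.8,0,0,0,0.1],[-7.5,-16.4,0,0,0,0.15]],
])

```text
clock: 16.25
position: [0.4855, 0.0985, 0.0965]
tool_rot: [0.578, -0.578, -0.407, 0.406]
force: [1.3, 0.3, -0.8]
opening: 0.0276
```

Call:
move_arm([
  [[-1.9,-5.7,0,0,0,0.05],[-3.6,-11.5,0,0,0,0.1],[-4.9,-17.3,0,0,0,0.15]],
])

```text
clock: 16.55
position: [0.4806, 0.0812, 0.0965]
tool_rot: [0.546, -0.546, -0.449, 0.449]
force: [0.9, 1.0, -0.5]
opening: 0.0272
```

Call:
move_arm([
  [[-1.1,-5.9,0,0,0,0.05],[-1.8,-11.9,0,0,0,0.1],[-2.3,-17.8,0,0,0,0.15]],
])

```text
clock: 16.85
position: [0.4783, 0.0634, 0.0965]
tool_rot: [0.511, -0.511, -0.489, 0.488]
force: [0.6, 2.2, 0.6]
opening: 0.0272
```

```bash
for a in .59 .69 .79 .89 .99 1.09 1.19 1.29; do python3 arc.py $a $(python3 -c "print($a+.1)") 3 0;done;python3 snap.py s11 scene;python3 - <<'E'
from h import *
a=np.load('s11.npz');save('s11c.png',a['p'][170:280,170:290],6)
E
```

```text
[[[-0.1, -4.0, 0, 0, 0, 0.033], [-0.2, -8.0, 0, 0, 0, 0.067], [-0.0, -12.0, 0, 0, 0, 0.1]]]
[[[0.3, -4.0, 0, 0, 0, 0.033], [0.6, -8.0, 0, 0, 0, 0.067], [1.2, -11.9, 0, 0, 0, 0.1]]]
[[[0.7, -3.9, 0, 0, 0, 0.033], [1.4, -7.9, 0, 0, 0, 0.067], [2.4, -11.8, 0, 0, 0, 0.1]]]
[[[1.0, -3.9, 0, 0, 0, 0.033], [2.2, -7.7, 0, 0, 0, 0.067], [3.5, -11.5, 0, 0, 0, 0.1]]]
[[[1.4, -3.7, 0, 0, 0, 0.033], [3.0, -7.4, 0, 0, 0, 0.067], [4.6, -11.1, 0, 0, 0, 0.1]]]
[[[1.8, -3.6, 0, 0, 0, 0.033], [3.7, -7.1, 0, 0, 0, 0.067], [5.7, -10.5, 0, 0, 0, 0.1]]]
[[[2.1, -3.4, 0, 0, 0, 0.033], [4.4, -6.7, 0, 0, 0, 0.067], [6.7, -9.9, 0, 0, 0, 0.1]]]
[[[2.5, -3.1, 0, 0, 0, 0.033], [5.0, -6.2, 0, 0, 0, 0.067], [7.7, -9.2, 0, 0, 0, 0.1]]]
16.85 [0.4783 0.0634 0.0965] [0.56 2.2  0.59] 0.027211592600128225 [-0.126 -0.028  0.029  0.001 -0.007 -0.62 ]
[[ 4.49e-02  4.00e-04 -9.99e-01]
 [ 9.99e-01  7.00e-04  4.49e-02]
 [ 7.00e-04 -1.00e+00 -4.00e-04]] 1.525886637112722
```

View pics/s11c.png

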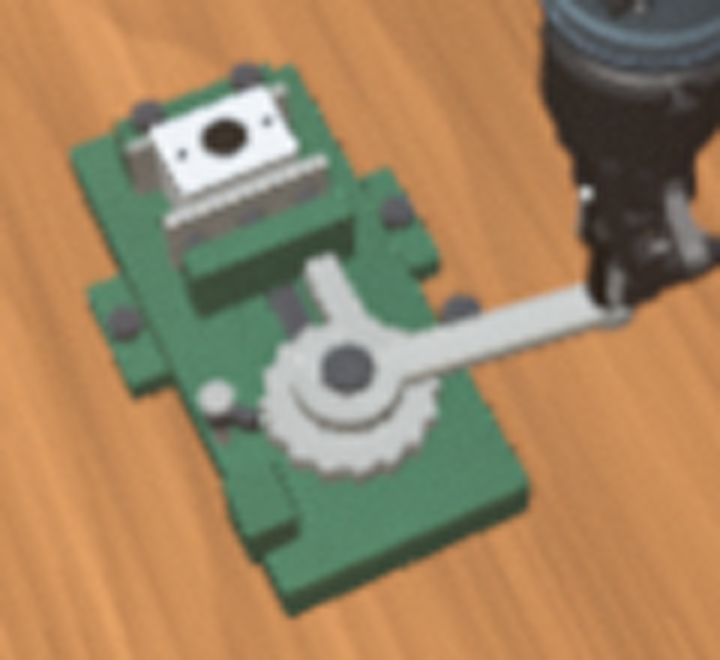

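Call:
move_arm([
  [[-0.1,-4.0,0,0,0,0.033],[-0.2,-8.0,0,0,0,0.067],[0,-12.0,0,0,0,0.1]],
])

```text
clock: 17.2
position: [0.4783, 0.0516, 0.0965]
tool_rot: [-0.487, 0.486, 0.513, -0.513]
force: [-0.2, 1.6, 1.3]
opening: 0.0273
```

Call:
move_arm([
  [[0.3,-4.0,0,0,0,0.033],[0.6,-8.0,0,0,0,0.067],[1.2,-11.9,0,0,0,0.1]],
])

```text
clock: 17.5
position: [0.4794, 0.0399, 0.0964]
tool_rot: [-0.46, 0.46, 0.537, -0.537]
force: [-1.0, 2.6, 2.1]
opening: 0.0272
```

Call:
move_arm([
  [[0.7,-3.9,0,0,0,0.033],[1.4,-7.9,0,0,0,0.067],[2.4,-11.8,0,0,0,0.1]],
])

```text
clock: 17.8
position: [0.4815, 0.0283, 0.0964]
tool_rot: [-0.433, 0.432, 0.559, -0.559]
force: [-1.1, 4.0, 1.3]
opening: 0.0274
```

Call:
move_arm([
  [[1.0,-3.9,0,0,0,0.033],[2.2,-7.7,0,0,0,0.067],[3.5,-11.5,0,0,0,0.1]],
])

```text
clock: 18.1
position: [0.4848, 0.0169, 0.0963]
tool_rot: [-0.405, 0.403, 0.58, -0.58]
force: [-2.5, 4.4, 2.5]
opening: 0.0269
```

Call:
move_arm([
  [[1.4,-3.7,0,0,0,0.033],[3.0,-7.4,0,0,0,0.067],[4.6,-11.1,0,0,0,0.1]],
])

```text
clock: 18.4
position: [0.4892, 0.0061, 0.0962]
tool_rot: [-0.376, 0.374, 0.6, -0.6]
force: [-3.1, 4.0, 2.1]
opening: 0.0274
```

Call:
move_arm([
  [[1.8,-3.6,0,0,0,0.033],[3.7,-7.1,0,0,0,0.067],[5.7,-10.5,0,0,0,0.1]],
])

```text
clock: 18.7
position: [0.4945, -0.0043, 0.0961]
tool_rot: [-0.345, 0.343, 0.618, -0.618]
force: [-4.7, 4.6, 4.4]
opening: 0.0271
```

```bash
python3 snap.py s12 scene; python3 snap.py w12 wrist;python3 - <<'E'
from h import *
a=np.load('s12.npz');save('s12c.png',a['p'][170:280,170:290],6)
E
```

```text
18.7 [ 0.4945 -0.0043  0.0961] [-4.67  4.62  4.39] 0.02714259473889595 [-0.058  0.041 -0.05  -0.     0.01  -0.385]
[[-0.5261 -0.0028 -0.8504]
 [ 0.8504  0.0021 -0.5261]
 [ 0.0033 -1.      0.0013]] 2.1247989549048647
18.75 [ 0.4948 -0.0048  0.0961] [-4.33  1.93  3.13] 0.027628917443167155 [ 0.005 -0.003  0.007 -0.003 -0.002  0.07 ]
[[-0.5275 -0.0027 -0.8495]
 [ 0.8495  0.0017 -0.5275]
 [ 0.0029 -1.      0.0014]] 2.1264577326764016
```

View pics/s12c.png

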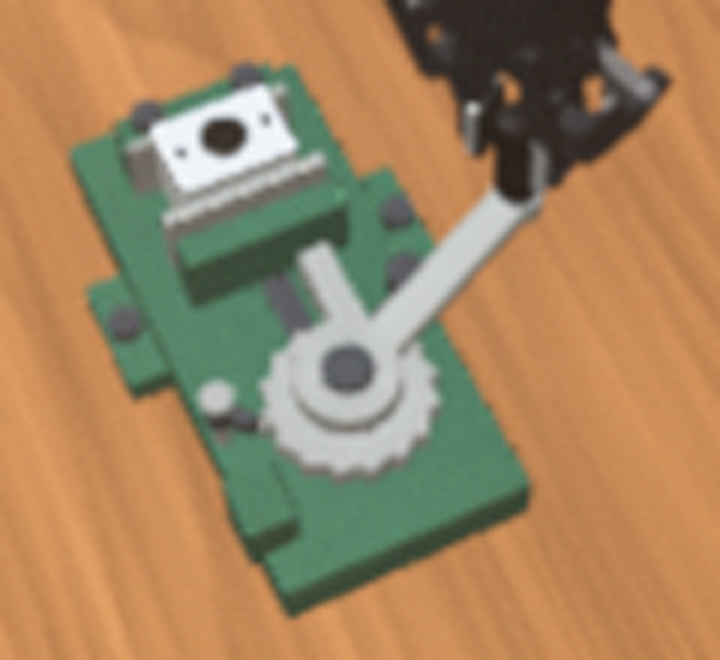

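View pics/w12.png

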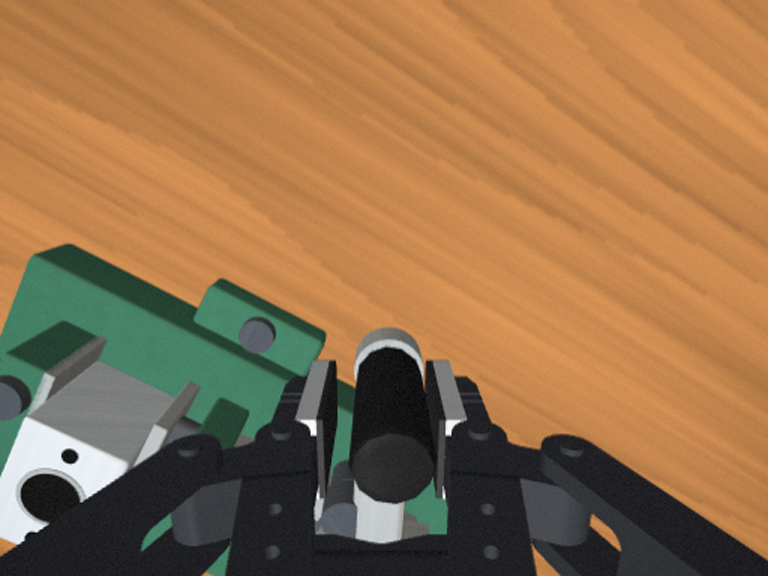

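Call:
move_arm([
  [[2.1,-3.4,0,0,0,0.033],[4.4,-6.7,0,0,0,0.067],[6.7,-9.9,0,0,0,0.1]],
])

```text
clock: 19.1
position: [0.5008, -0.0141, 0.096]
tool_rot: [-0.314, 0.311, 0.634, -0.634]
force: [-6.1, 3.1, 5.7]
opening: 0.0273
```

Call:
move_arm([
  [[2.2,-2.8,0,0,0,0.03]],
])

```text
clock: 19.2
position: [0.503, -0.0169, 0.0959]
tool_rot: [-0.305, 0.302, 0.639, -0.639]
force: [-6.3, 4.6, 3.6]
opening: 0.0272
```

Call:
move_arm([
  [[2.4,-2.7,0,0,0,0.03]],
])

```text
clock: 19.3
position: [0.5051, -0.0195, 0.0958]
tool_rot: [-0.296, 0.292, 0.643, -0.643]
force: [-6.7, 4.1, 3.9]
opening: 0.0273
```

```bash
python3 - <<'E'
from h import *
for i in range(3):
    st=read_state();print(st['clock'],st['position'].round(4),st['force'].round(2))
    read_camera('scene')
E
```

```text
19.3 [ 0.5051 -0.0195  0.0958] [-6.67  4.08  3.9 ]
19.35 [ 0.5055 -0.02    0.0958] [-5.93  3.59  2.33]
19.4 [ 0.5054 -0.0199  0.0958] [-5.72  2.62  2.26]
```

Call:
move_arm([
  [[1.6,-1.8,0,0,0,0.02]],
])

```text
clock: 19.55
position: [0.5065, -0.0212, 0.0957]
tool_rot: [-0.289, 0.286, 0.646, -0.646]
force: [-6.7, 4.1, 4.9]
opening: 0.0271
```

```bash
cat > f.py <<'E'
from h import *
for i in range(2):
    st=read_state();r=st['position'][:2]*1000-np.array([599,56.5]);ph=np.arctan2(r[1],r[0])%(2*np.pi);t=np.array([-np.sin(ph),np.cos(ph)])
    print(st['clock'],st['position'].round(4),st['force'].round(2),'v',ph-2.499,'Ft',-(st['force'][:2]@t).round(2),'Fr',st['force'][:2]@r/np.linalg.norm(r))
    if i==0: read_camera('scene')
E
python3 f.py
```

```text
19.55 [ 0.5065 -0.0212  0.0957] [-6.65  4.06  4.92] v 1.341292513268816 Ft 7.39 Fr 2.4826073959447927
19.6 [ 0.5068 -0.0215  0.0957] [-5.66  3.53  3.51] v 1.3449319713154475 Ft 6.35 Fr 2.036302473714961
```

Call:
move_arm([
  [[1.6,-1.8,0,0,0,0.02]],
])

```text
clock: 19.7
position: [0.5081, -0.0229, 0.0957]
tool_rot: [-0.283, 0.279, 0.649, -0.649]
force: [-6.3, 3.9, 4.1]
opening: 0.0271
```

```bash
python3 f.py
```

```text
19.7 [ 0.5081 -0.0229  0.0957] [-6.32  3.88  4.07] v 1.360639153282111 Ft 7.08 Fr 2.206626526933058
19.75 [ 0.5084 -0.0233  0.0957] [-6.43  4.19  2.03] v 1.3646037237653568 Ft 7.4 Fr 2.0596900893919847
```

Call:
move_arm([
  [[1.6,-1.8,0,0,0,0.02]],
])

```text
clock: 19.85
position: [0.5097, -0.0248, 0.0957]
tool_rot: [-0.276, 0.273, 0.652, -0.652]
force: [-6.2, 4.5, 2.9]
opening: 0.0273
```

```bash
python3 f.py
```

```text
19.85 [ 0.5097 -0.0248  0.0957] [-6.23  4.47  2.94] v 1.380877061932225 Ft 7.5 Fr 1.599151086994681
19.9 [ 0.51   -0.0251  0.0957] [-6.04  3.8   2.61] v 1.3848342996639063 Ft 6.88 Fr 1.8817747115803904
```

Call:
move_arm([
  [[-1.6,1.8,0,0,0,-0.02],[-3.1,3.7,0,0,0,-0.04]],
])

```text
clock: 20.1
position: [0.5069, -0.0215, 0.0956]
tool_rot: [0.29, -0.286, -0.646, 0.646]
force: [-5.1, 2.4, 2.0]
opening: 0.0273
```

```bash
python3 f.py; python3 snap.py w13 wrist
```

```text
20.1 [ 0.5069 -0.0215  0.0956] [-5.12  2.4   2.03] v 1.3454196359537205 Ft 5.14 Fr 2.3527252532267298
20.15 [ 0.5067 -0.0212  0.0956] [-4.97  3.42  2.36] v 1.342265477755514 Ft 5.82 Fr 1.6039223034857046
20.15 [ 0.5067 -0.0212  0.0956] [-4.97  3.42  2.36] 0.027597861939553166 [-0.002  0.002 -0.003  0.001  0.002 -0.039]
[[-0.6676 -0.0044 -0.7445]
 [ 0.7445  0.0019 -0.6676]
 [ 0.0043 -1.      0.002 ]] 2.3017653697963922
```

View pics/w13.png

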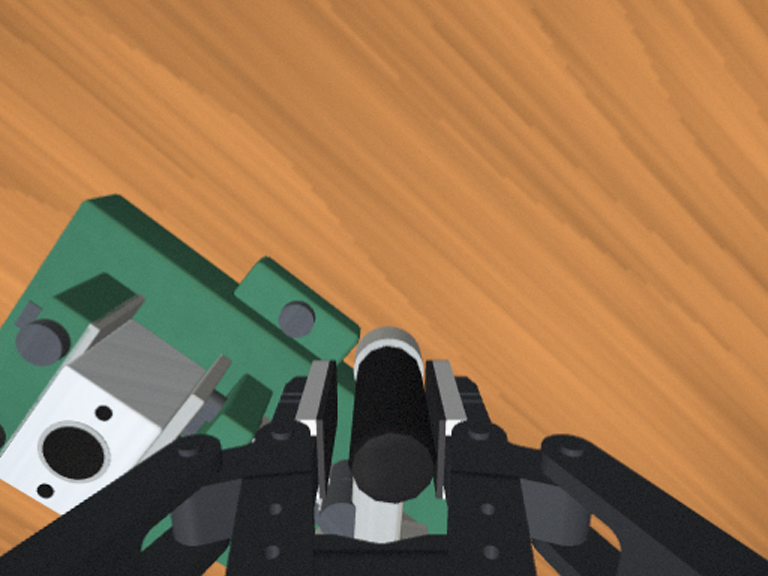

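Call:
move_arm([
  [[-1.5,1.8,0,0,0,-0.02],[-3.1,3.7,0,0,0,-0.04]],
])

```text
clock: 20.4
position: [0.5045, -0.0182, 0.0957]
tool_rot: [0.302, -0.3, -0.64, 0.64]
force: [-3.5, 0.8, -1.2]
opening: 0.0276
```

```bash
python3 f.py
```

```text
20.4 [ 0.5045 -0.0182  0.0957] [-3.52  0.75 -1.19] v 1.3117806525362652 Ft 2.77 Fr 2.2922688916600027
20.45 [ 0.5045 -0.0181  0.0957] [-4.83  2.54 -0.61] v 1.3104519773917742 Ft 4.98 Fr 2.218750950352177
```

Call:
move_arm([
  [[-1.4,1.9,0,0,0,-0.02],[-2.8,3.8,0,0,0,-0.04]],
])

```text
clock: 20.65
position: [0.5034, -0.0153, 0.0964]
tool_rot: [-0.313, 0.313, 0.634, -0.634]
force: [-1.4, 0.5, -0.6]
opening: 0.027
```

```bash
python3 f.py
```

```text
20.65 [ 0.5034 -0.0153  0.0964] [-1.43  0.49 -0.63] v 1.2871460363191387 Ft 1.25 Fr 0.84764177897044
20.7 [ 0.5034 -0.0151  0.0964] [-1.76  2.07 -1.02] v 1.2853373290608303 Ft 2.71 Fr 0.16282746031022532
```

Call:
move_arm([
  [[-1.3,2.0,0,0,0,-0.02],[-2.6,4.0,0,0,0,-0.04]],
])

```text
clock: 20.9
position: [0.5015, -0.0117, 0.0968]
tool_rot: [-0.325, 0.326, 0.628, -0.627]
force: [-1.0, 0.3, -0.4]
opening: 0.0273
```

```bash
python3 f.py; python3 snap.py w14 wrist
```

```text
20.9 [ 0.5015 -0.0117  0.0968] [-0.97  0.29 -0.36] v 1.2528169669164293 Ft 0.79 Fr 0.6262575086741841
20.95 [ 0.5012 -0.0114  0.0967] [0.67 0.65 0.18] v 1.2491157235866814 Ft 0.15 Fr -0.9262553187552093
20.95 [ 0.5012 -0.0114  0.0967] [0.67 0.65 0.18] 0.027068973800794798 [-0.002  0.004  0.001  0.     0.002 -0.048]
[[-5.748e-01  1.400e-03 -8.183e-01]
 [ 8.183e-01 -3.000e-04 -5.748e-01]
 [-1.100e-03 -1.000e+00 -1.000e-03]] 2.1831631797419426
```

View pics/w14.png

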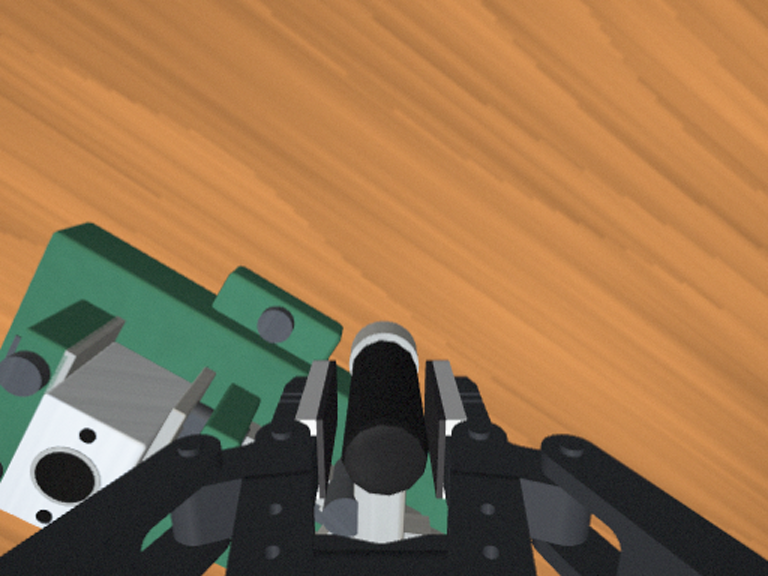

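```bash
python3 arc.py 1.25 -0.02 10 1; python3 arc.py -.02 .03 1 0;python3 arc.py .03 .06 1 0;python3 arc.py .06 .09 1 0;python3 arc.py .09 .12 1 0;python3 arc.py .12 .15 1 0
```

```text
[[[-7.9, 13.0, 0, 0, 0, -0.127], [-14.0, 27.0, 0, 0, 0, -0.254], [-18.4, 41.6, 0, 0, 0, -0.381], [-20.9, 56.6, 0, 0, 0, -0.508], [-21.4, 71.8, 0, 0, 0, -0.635], [-20.0, 87.0, 0, 0, 0, -0.762], [-16.7, 101.8, 0, 0, 0, -0.889], [-11.6, 116.2, 0, 0, 0, -1.016], [-4.7, 129.7, 0, 0, 0, -1.143], [3.9, 142.3, 0, 0, 0, -1.27], [3.9, 142.3, 0, 0, 0, -1.27]]]
[[[-3.6, -4.8, 0, 0, 0, 0.05]]]
[[[-2.0, -3.0, 0, 0, 0, 0.03]]]
[[[-1.9, -3.0, 0, 0, 0, 0.03]]]
[[[-1.8, -3.1, 0, 0, 0, 0.03]]]
[[[-1.7, -3.1, 0, 0, 0, 0.03]]]
```

Call:
move_arm([
  [[-7.9,13.0,0,0,0,-0.127],[-14.0,27.0,0,0,0,-0.254],[-18.4,41.6,0,0,0,-0.381],[-20.9,56.6,0,0,0,-0.508],[-21.4,71.8,0,0,0,-0.635],[-20.0,87.0,0,0,0,-0.762],[-16.7,101.8,0,0,0,-0.889],[-11.6,116.2,0,0,0,-1.016],[-4.7,129.7,0,0,0,-1.143],[3.9,142.3,0,0,0,-1.27]],
])

```text
clock: 22.0
position: [0.5049, 0.1312, 0.0965]
tool_rot: [-0.635, 0.635, 0.311, -0.311]
force: [-5.9, -14.5, 6.0]
opening: 0.0275
```

```bash
python3 f.py; python3 snap.py w15 wrist; python3 snap.py s15 scene;python3 - <<'E'
from h import *
a=np.load('s15.npz');save('s15c.png',a['p'][170:280,170:290],6)
E
```

```text
22.0 [0.5049 0.1312 0.0965] [ -5.88 -14.5    5.98] v -0.028265790016785086 Ft -15.02 Fr -4.407888706469076
22.05 [0.5046 0.1304 0.0963] [-1.   -2.11  0.47] v -0.021315153991611435 Ft -2.28 Fr -0.5112205929473791
22.05 [0.5046 0.1304 0.0963] [-1.   -2.11  0.47] 0.027517688075109934 [-0.019 -0.012  0.027  0.042 -0.034 -0.278]
[[ 6.174e-01 -2.600e-03 -7.866e-01]
 [ 7.866e-01 -4.200e-03  6.174e-01]
 [-4.900e-03 -1.000e+00 -6.000e-04]] 0.9053050180754943
22.1 [0.5046 0.1306 0.0962] [-3.7  -3.71  3.26] 0.0274087525387785 [-0.011 -0.013  0.015  0.027 -0.013 -0.123]
[[ 6.107e-01 -1.400e-03 -7.919e-01]
 [ 7.919e-01 -2.200e-03  6.107e-01]
 [-2.600e-03 -1.000e+00 -2.000e-04]] 0.9138861120080853
```

View pics/s15c.png

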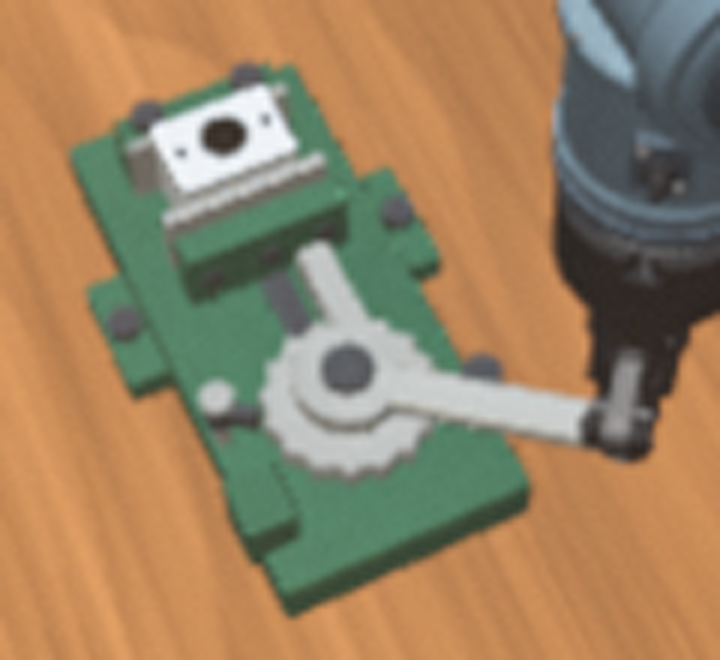

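View pics/w15.png

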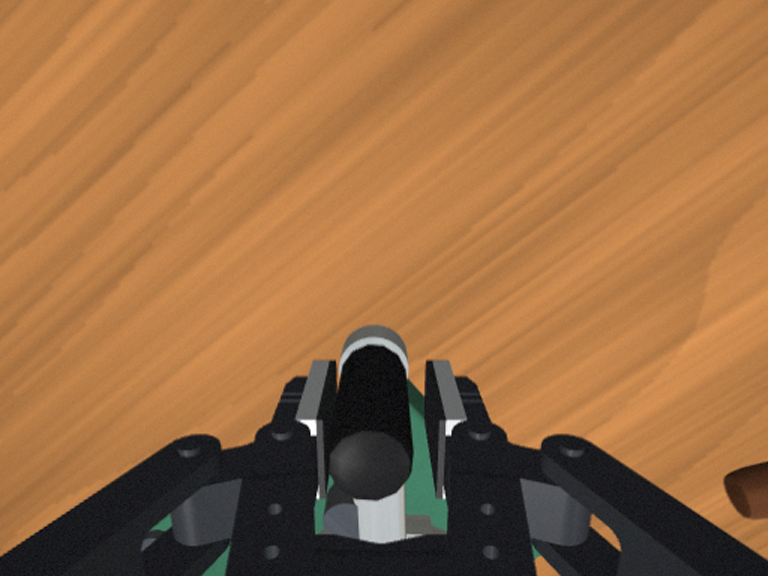

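Call:
move_arm([
  [[-3.6,-4.8,0,0,0,0.05],[-5.6,-7.8,0,0,0,0.08]],
])

```text
clock: 22.35
position: [0.4994, 0.123, 0.0964]
tool_rot: [-0.621, 0.621, 0.339, -0.338]
force: [0.3, 0.6, -0.2]
opening: 0.0273
```

```bash
python3 f.py
```

```text
22.35 [0.4994 0.123  0.0964] [ 0.35  0.56 -0.17] v 0.05372587455437028 Ft 0.66 Fr 0.023657235766138703
22.4 [0.4992 0.1227 0.0964] [ 0.25  0.8  -0.59] v 0.05727014473119807 Ft 0.8 Fr 0.23526219941000925
```

Call:
move_arm([
  [[-1.9,-3.0,0,0,0,0.03]],
])

```text
clock: 22.5
position: [0.4978, 0.1203, 0.0965]
tool_rot: [-0.616, 0.616, 0.348, -0.346]
force: [1.7, 1.4, -1.3]
opening: 0.0273
```

```bash
python3 f.py
```

```text
22.5 [0.4978 0.1203 0.0965] [ 1.67  1.38 -1.28] v 0.08048589629849667 Ft 2.05 Fr -0.6803043781110828
22.55 [0.4976 0.1199 0.0965] [0.6  1.49 0.05] v 0.0837551389246447 Ft 1.58 Fr 0.28020003886075684
```

Call:
move_arm([
  [[-1.8,-3.1,0,0,0,0.03]],
])

```text
clock: 22.65
position: [0.4961, 0.1174, 0.0966]
tool_rot: [-0.611, 0.611, 0.357, -0.355]
force: [2.0, 3.7, -1.1]
opening: 0.0275
```

```bash
python3 f.py
```

```text
22.65 [0.4961 0.1174 0.0966] [ 1.97  3.71 -1.07] v 0.1078513321355663 Ft 4.2 Fr 0.1958748312940368
22.7 [0.4959 0.1171 0.0965] [ 0.53  2.36 -0.24] v 0.11114048401954024 Ft 2.3 Fr 0.7408044677172643
```

Call:
move_arm([
  [[-1.7,-3.1,0,0,0,0.03]],
])

```text
clock: 22.8
position: [0.4945, 0.1146, 0.0966]
tool_rot: [0.606, -0.606, -0.366, 0.364]
force: [3.6, 5.0, -1.8]
opening: 0.0274
```

```bash
python3 f.py
```

```text
22.8 [0.4945 0.1146 0.0966] [ 3.58  4.99 -1.83] v 0.13538946922011474 Ft 6.1 Fr -0.7082998364741853
22.85 [0.4943 0.1142 0.0966] [ 1.33  4.37 -1.  ] v 0.1385743564573172 Ft 4.47 Fr 0.9441994310214766
```

Call:
move_arm([
  [[-1.7,-3.2,0,0,0,0.03]],
])

```text
clock: 22.95
position: [0.4929, 0.1115, 0.0966]
tool_rot: [0.6, -0.6, -0.375, 0.373]
force: [3.2, 6.1, -1.9]
opening: 0.0272
```

```bash
python3 f.py
```

```text
22.95 [0.4929 0.1115 0.0966] [ 3.18  6.12 -1.89] v 0.16408506430137626 Ft 6.89 Fr -0.005653696365737668
23.0 [0.4927 0.1112 0.0966] [ 2.42  5.88 -1.47] v 0.1672982936869265 Ft 6.34 Fr 0.5391577319237544
```

```bash
python3 arc.py .18 -0.025 5 1
```

```text
[[[2.3, 4.4, 0, 0, 0, -0.041], [4.7, 8.6, 0, 0, 0, -0.082], [7.4, 12.8, 0, 0, 0, -0.123], [10.2, 16.8, 0, 0, 0, -0.164], [13.2, 20.7, 0, 0, 0, -0.205], [13.2, 20.7, 0, 0, 0, -0.205]]]
```

Call:
move_arm([
  [[2.3,4.4,0,0,0,-0.041],[4.7,8.6,0,0,0,-0.082],[7.4,12.8,0,0,0,-0.123],[10.2,16.8,0,0,0,-0.164],[13.2,20.7,0,0,0,-0.205],[13.2,20.7,0,0,0,-0.205]],
])

```text
clock: 23.6
position: [0.5048, 0.1305, 0.0963]
tool_rot: [-0.635, 0.636, 0.309, -0.311]
force: [-3.0, -3.5, 2.5]
opening: 0.0276
```

```bash
python3 f.py; python3 snap.py w16 wrist
```

```text
23.6 [0.5048 0.1305 0.0963] [-2.99 -3.5   2.52] v -0.023377698759238452 Ft -4.6 Fr 0.18841674489420532
23.65 [0.5048 0.1305 0.0963] [-2.6  -2.63  3.16] v -0.02320036737109632 Ft -3.68 Fr 0.4212254470546704
23.65 [0.5048 0.1305 0.0963] [-2.6  -2.63  3.16] 0.027155115757366684 [-0.004 -0.003  0.005  0.005 -0.004 -0.011]
[[ 0.6141 -0.0016 -0.7893]
 [ 0.7892 -0.0021  0.6141]
 [-0.0026 -1.      0.    ]] 0.909588941573026
```

View pics/w16.png

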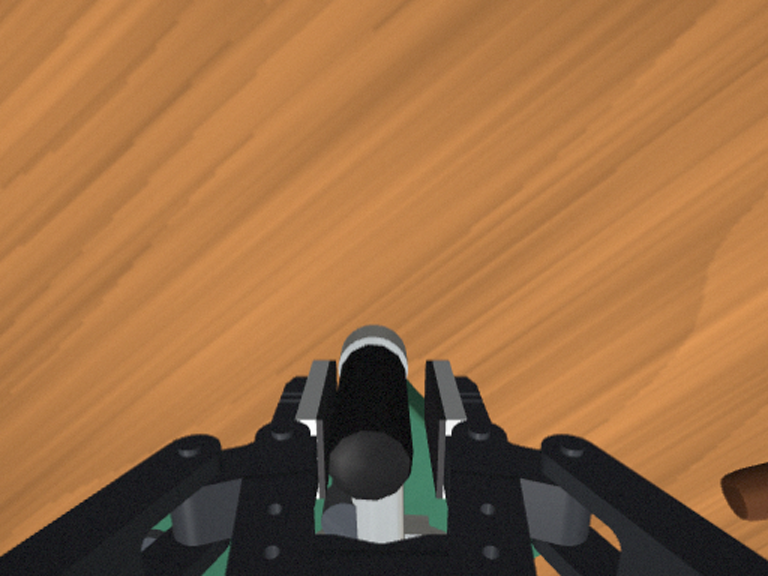

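Call:
move_arm([
  [[0,0,0,0,0,0],[0,0,0,0,0,0],[0,0,0,0,0,0],[0,0,10,0,0,0],[0,0,30,0,0,0],[0,0,65,0,0,0],[0,0,110,0,0,0],[-15,20,140,0,0,0],[-40,50,150,0,0,0],[-60,80,150,0,0,0],[-60,80,150,0,0,0]],
], claw=0.65)

```text
clock: 24.8
position: [0.4433, 0.2142, 0.2478]
tool_rot: [0.635, -0.634, -0.313, 0.312]
force: [-0.1, -0.2, -1.0]
opening: 0.0554
```

```bash
python3 snap.py s17 scene; python3 snap.py t17 top;python3 - <<'E'
from h import *
a=np.load('s17.npz');save('s17c.png',a['p'][170:280,170:290],6)
a=np.load('t17.npz');save('t17c.png',a['p'][125:195,205:305],8)
E
```

```text
24.8 [0.4433 0.2142 0.2478] [-0.09 -0.17 -0.96] 0.055443927436932106 [-0.056  0.034 -0.012 -0.038 -0.019 -0.06 ]
[[ 6.100e-01  1.400e-03 -7.924e-01]
 [ 7.924e-01  1.700e-03  6.100e-01]
 [ 2.300e-03 -1.000e+00 -1.000e-04]] 0.9147234887688079
24.85 [0.4443 0.2128 0.2474] [-0.23 -1.02 -0.29] 0.05510038018020416 [-0.042  0.026 -0.008 -0.015 -0.012 -0.021]
[[ 6.104e-01  1.500e-03 -7.921e-01]
 [ 7.921e-01  5.000e-04  6.104e-01]
 [ 1.300e-03 -1.000e+00 -9.000e-04]] 0.9142742876201073
```

View pics/s17c.png

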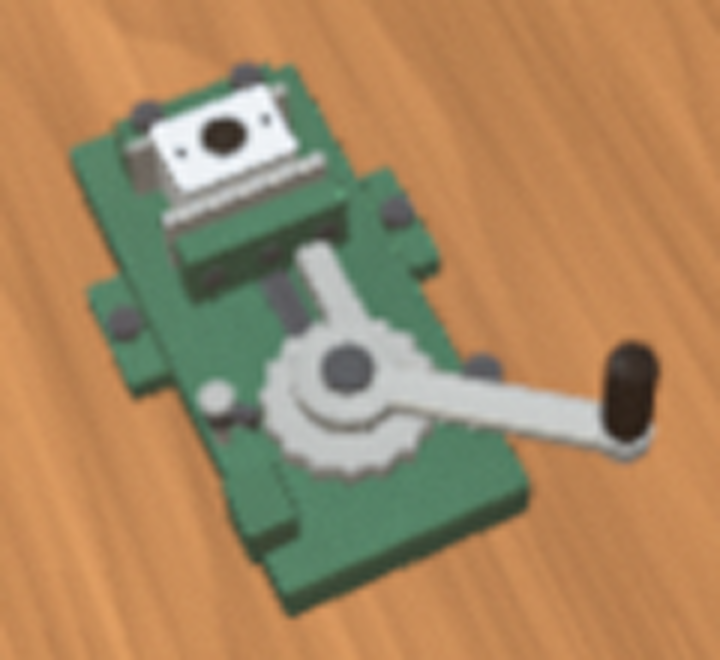

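View pics/t17c.png

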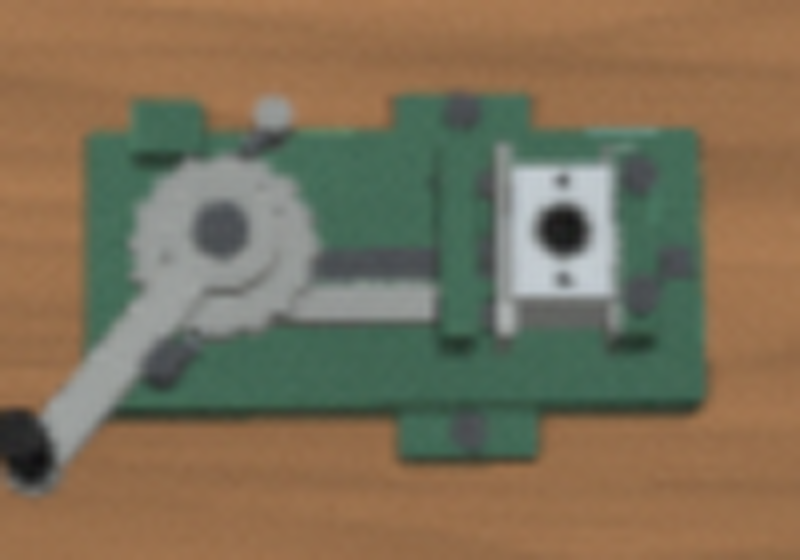

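View pics/s17.png

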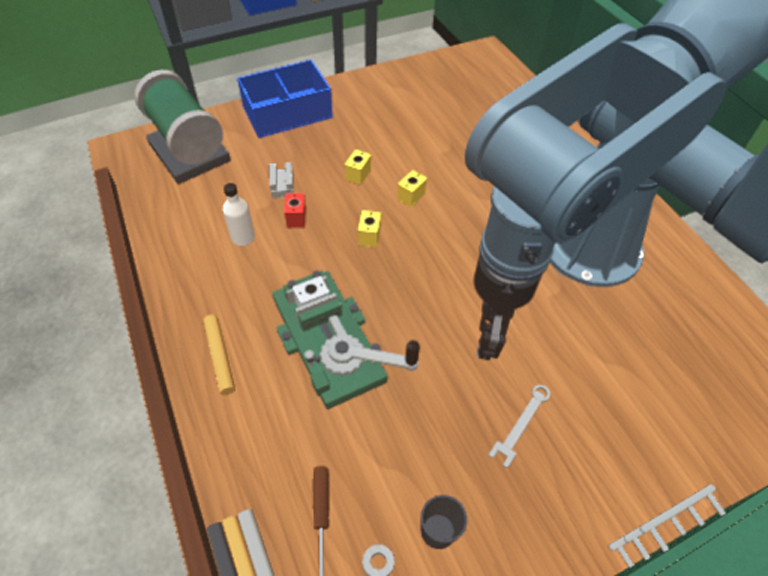

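```bash
python3 -c "
from h import *
c,M=c2w('top')
V=lambda x,y,z:(pz(c,M,(x+.5)/8-.5+205,(y+.5)/8-.5+125,z)*1000).round(1)
print('bore',V(563,230,.08),'jaw mid',V(505,240,.069),'knob',V(22,440,.136))
print(sign_off())"
```

```text
bore [605.2 -81.7  80. ] jaw mid [603.5 -58.9  69. ] knob [500.3 123.7 136. ]
the job is handed in; nothing more can be done
None
```

The block is clamped in the vise with its 40 mm width between the jaws, and the lever is back at its rest stop. The gripper is clear of everything. I signed off at about 25 s, and no verdict was reported.

- **Placing:** I picked up the silver block, stood it on the bed and let go. The last top-camera view puts it within about 1–2 mm of the middle of the jaws.
- **Clamping:** It took three driving swings, with returns between them. The push rose to about 7.4–7.5 N while moving, and 5.7–6.9 N when held. I then eased back, and the pawl held the notch.
- **Check on firmness:** I pushed lightly once more after the return, without finishing another notch. The lever resisted from about 6.5–7 N, so the held notch sits at the low edge of the 7–9 N window. I stopped there because a further notch would have read about 10 N.
- **Rest stop:** My first return met the stop with a brief 15 N on the lever. The final return pressed on it with about 4 N before I let go.
- **Last pictures:** They show both jaws on the block and the lever at rest. The bottle, V-block, cup and coloured look-alikes appear where they started.

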